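# Pull a stock bin from an interlocked row and set it in the sloped picking stand

## Task

The picking stand has run out of brass buttons: lift the stock bin with the yellow grip straight up out of the interlocked row, without dragging its neighbours along, and lower it gently, tipped to match the slope, into the empty bay of the picking stand, under the light beam. Still holding it, feel it down flat on the slope, slide it down until it bears against the front lip, then let go. Leave all the other bins, the cup and the cup lids where they are.

Things in the scene. Friction and masses are not known exactly. Their poses are not given: they have to be found in the camera images.
- bin_gold: the bin to move, yellow grip, brass buttons: grey bin with a clear lid, 100 mm along x, 66 along y (94 over its dovetails), 60 high. On the middle of the lid stands a grip web 50 mm along x, 12 thick along y, from 60 to 102 mm above the underside. Origin: centre of its underside, z up. 0.3 to 0.6 kg. In one of the row's two inner places; clear of the row once raised 60 mm
- row_mat: black mat 170 x 400 x 3 mm under the row of four bins, fixed; origin: centre of its underside; the row runs along its y at a pitch of 82 mm (the grip webs stand 70 mm apart). Dovetails in mid-side couple the bins: a rib on each bin's +y side, a groove on its -y side, 56 mm high, open above and below, play 2 to 3 mm, so a bin leaves only straight up
- bin_white: same bin, white grip, 0.4 kg; at an end of the row, loose, to be left standing
- bin_black: same bin, black grip, 0.4 kg; at an inner place of the row, loose, to be left standing
- bin_silver: same bin, blue grip, silver buttons, 0.4 kg; at an end of the row, loose, to be left standing
- bay_seat (a point): empty bay, yellow card on its lip: where the underside centre of a fully home bin lies; such a bin's frame equals this one. x runs up the 25 degree slope from the lip, y across the bay, z out of the slope, leaning back to the robot's side. Bay 101 mm wide between fins 30 mm high; lip's inner face at x -50 mm, its top at z 22 mm (card clip 25); floor ends at x +80, open behind
- stand: white steel picking stand, fixed, three bays at 106 mm pitch along y, 355 mm wide; origin: on the table under its middle, axes level, x away from the robot's side; seats of the bays at x -5, z 51 mm, sloping 25 degrees up along x. Aluminium light beam along y over all bays: x -18 to +24, z 243 to 273 mm: in the way of an upright gripper; one leaning with the slope passes in front
- lip: front lip of the stand, a white steel strip 5 mm thick across the low end of all three bays, fixed to it; origin and axes as the stand
- bin_brown: same bin, orange grip, brown buttons, resting in another bay of the stand; origin: the seat point of that bay, axes of the stand (level); to be left
- bin_navy: same bin, green grip, navy buttons, resting in another bay of the stand; origin: the seat point of that bay, axes of the stand (level); to be left
- cup: clear plastic cup of white buttons, 80 mm wide, 85 mm high; origin: centre of its underside; to be left
- cup_lid1: clear plastic cup lid on the table, 88 mm wide, 13 mm high; origin: centre of its underside; to be left
- cup_lid2: the second cup lid, same size; to be left
Not all that is in view belongs to the job. What is shaped like the bin_gold but purple or red is not meant.

How it is judged:
By the outcome, as a careful person would: the job done as asked, in the order asked, and still so for the second after the job is handed in, with the robot touching nothing.
It also fails if it takes over 54 s, if anything falls off the work surface, if the arm or the gripper's body presses on something with over 40 N, if the wrist force passes 120 N, or if a joint passes its speed limit or range.

## Robot

A 6-joint arm with a two-finger parallel gripper is mounted at the origin on the work surface. World frame = base frame: x ahead of the robot, y to its left, z up, the work surface at z = 0. Lengths are in m, angles in rad, forces in N, time in s.
With the tool pointing down it reaches from about 0.325 to 0.85 m from the base axis. Payload 15.5 kg.
Tool frame: the origin (TCP) lies midway between the tips of the shut fingers; the grasp point (between the pads) lies bot.pinch_z behind it (bot.pinch_z is the distance from the TCP to the grasp point, in m); z points along the fingers, y is the direction in which the jaws open and shut (so a half turn about z gives the same grasp; the last joint's range is limited). The gripper opens to 91 mm and grips with 3 to 60 N. Pads are 32 mm wide; open, the fingers measure 118 mm over their backs; the gripper's body (76 mm by 178 mm) begins 60 mm behind the grasp point.
Start: joints at [1.107, 0.494, 1.345, -0, 1.302, -0.096], TCP at [0.225, 0.583, 0.214] pointing down, gripper open.
Joint ranges: [-2.91, 2.91], [-0.82, 2.16], [0.22, 2.67], [-1.22, 4.37], [0.12, 2.79], [-3.08, 3.08]. Speed limits (rad/s): [1.89, 1.89, 2.57, 3.01, 3.01, 3.01].

## Interface

Orientations are given as a 3x3 rotation matrix whose columns are the frame's x, y, z axes.
In Python, from rig import bot gives the robot as it stands. The module is installed in compiled form; this text tells all that it offers.
- The arm moves only by the shell command python3 -m inch 'ROWS' [FORCE]. ROWS is a JSON object of lists of equal length, an entry for each row: "linear": the shift along the world's x, y, z in mm, a list of three; "spin": the turn about the world's z in rad; "grip": the gripper's target within -1 to 1 (fully open at 1, half-way at 0, shut at -1). In form: {"linear": [[x, y, z], ...], "spin": [spin, ...], "grip": [grip, ...]}. A call has 1 to 5 rows; each row is the pose to reach, as a shift and turn from the pose commanded when the call began; what a row does not reach only later rows make up. A row lasts 1/10 s, in which the tool goes at most 50 mm and 8.59 degrees, less where a joint would pass 70% of its speed; a pose out of reach is approached as far as the arm can. A call with a gripper value outside its range is refused whole. The fingers move at their own pace and stop on an object; FORCE is the grip in N (left out, the last holds). Time passes only in rows, so rows that repeat a pose let the fingers close. It gives the time, the measured TCP pose, the force and the opening at its end, in the units of the state.
- bot.read_state(): the state, without advancing time (a new reading comes with each control period).
- bot.read_camera(name): name is "scene" or "top"; returns the picture (420x560x3 uint8, red, green, blue); there is no depth.
- bot.camera_info(name): a dict with "intrinsics" (3x3 intrinsics, pixels), "rvec" (rotation vector, rad) and "tvec" (3), from world to camera coordinates, as OpenCV has them. Camera axes: x right, y down, z forward; pixel columns grow to the right and rows downward; lengths in m; the calibration is good to about 2 mm. A picture is of the moment at which its call begins. camera_info takes no time and is no camera call.
- bot.finish_job(): hands the job in, once; it reports no verdict.
Trained networks look in the newest picture that a camera, given by its name, has taken for a name from the list of things; names that differ only in an ending like _2 or _b are one class to them, and where a whole thing is asked for, a point or a joint stands for the part that bears it (a point fixed in the world has none). Each returns a list of dicts, best first, with "confidence" (0 to 1); they miss things now and then, are a little off and sometimes report something else, mostly with a low value. They report only what shows in the picture. A call takes as long as a camera call. They do not tell look-alikes from the thing itself.
- bot.trace(camera, name): "pixels" (420x560 bool, what is visible of it) and "extent" ([left, top, width, height] in pixels, round what is visible of it).
The state is a dict: "time": time; "joints": joint angles; "dq": joint speeds; "joint_efforts": joint torques, N m; "ee_pos": TCP position; "orientation": TCP orientation; "force": force on the tool from outside, world axes, zero at the start; "ft_torque": the same for the moment, N m; "width": finger opening in m.
Only numpy, scipy, OpenCV 4.12 (cv2) and the standard library are available. Lean on these libraries where they do the work, as an engineer would, in place of code of your own. Each camera call takes 0.05 s, during which the arm holds its last target.

## Working session

There is one attempt and no reset: what is moved stays moved. The work goes in short steps, Python scripts to look and compute and a shell command to move; the robot and the scene stay as the last step left them, time stands still between calls to the robot, and variables do not carry over. Pictures are saved under pics/ and viewed, and the job is handed in when it is done.

```bash
ls -la; mkdir -p pics; cat > h.py <<'E'
import numpy as np, cv2
from rig import bot
def cam(n):
    c=bot.camera_info(n); return np.array(c["intrinsics"],float),np.array(c["rvec"],float),np.array(c["tvec"],float)
def proj(n,P):
    K,r,t=cam(n); return cv2.projectPoints(np.array(P,float).reshape(-1,3),r,t,K,None)[0].reshape(-1,2)
def ray(n,u,v):
    K,r,t=cam(n); R=cv2.Rodrigues(r)[0]; d=R.T@np.linalg.inv(K)@np.array([u,v,1.]); return -R.T@t,d
def at_z(n,u,v,z):
    o,d=ray(n,u,v); return o+d*(z-o[2])/d[2]
def snap(n,f):
    im=bot.read_camera(n); cv2.imwrite('pics/'+f,cv2.resize(im[:,:,::-1],(784,588),interpolation=cv2.INTER_CUBIC)); return im
E
python3 - <<'E'
from h import *
np.set_printoptions(precision=4,suppress=True)
print(bot.read_state(), bot.pinch_z)
for n in("scene","top"):
    K,r,t=cam(n); R=cv2.Rodrigues(r)[0]; print(n,K,-R.T@t,R)
    im=snap(n,n+'0.png'); np.save(n+'0.npy',im)
E
```

```text
total 12
drwxr-xr-x  3 agent agent 4096 Dec  6 20:08 .
drwxr-xr-x 23 root  root  4096 Dec  6 20:08 ..
drwxr-xr-x  2 agent agent 4096 Dec  6 20:08 pics
{'time': 0.0, 'joints': array([ 1.1065,  0.4942,  1.3461,  0.    ,  1.3025, -0.0955]), 'dq': array([ 0.0006,  0.    , -0.0004,  0.0007,  0.0017,  0.    ]), 'joint_efforts': array([ -0.0002, -87.8804, -38.1864,   0.0705,   0.0532,  -0.    ]), 'ee_pos': array([0.2251, 0.5826, 0.2133]), 'orientation': array([[-0.9328,  0.3605, -0.0006],
       [ 0.3605,  0.9328, -0.0011],
       [ 0.0001, -0.0013, -1.    ]]), 'force': array([-0.0075,  0.4358, -0.0831]), 'ft_torque': array([0.0025, 0.0032, 0.008 ]), 'width': 0.09095974527348294} 0.0188
scene [[523.6978   0.     280.533 ]
 [  0.     523.6978 211.4261]
 [  0.       0.       1.    ]] [ 1.5138 -0.2806  0.979 ] [[ 0.3088  0.951   0.0142]
 [ 0.6346 -0.195  -0.7478]
 [-0.7084  0.2399 -0.6638]]
top [[381.4861   0.     276.33  ]
 [  0.     381.4861 208.0151]
 [  0.       0.       1.    ]] [0.416  0.0349 0.9393] [[ 0.0078 -0.9996  0.0254]
 [-0.9914 -0.011  -0.1307]
 [ 0.131  -0.0242 -0.9911]]
```

```bash
python3 -m inch 2>&1 | head; python3 -m inch --help 2>&1 | head -20
```

```text
invalid input
invalid input: not JSON, or not a number
```

View pics/scene0.png

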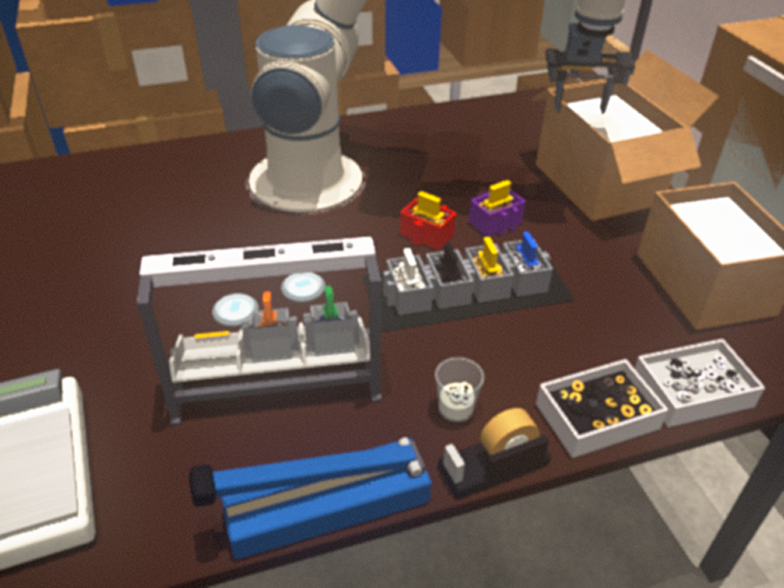

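View pics/top0.png

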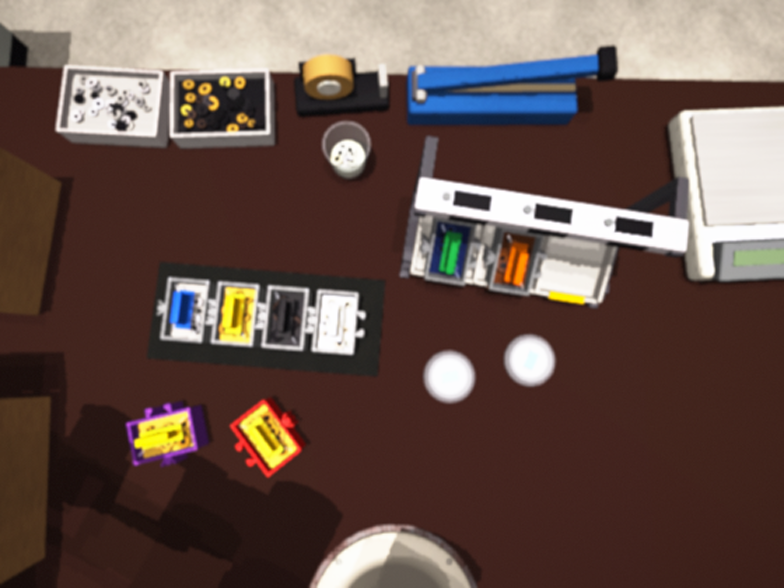

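```bash
python3 - <<'E'
from h import *
np.set_printoptions(precision=4,suppress=True)
import pickle
D={}
for n in("scene","top"):
    bot.read_camera(n)
    for name in ["bin_gold","row_mat","bin_white","bin_silver","bin_black","stand","lip","bin_brown","bin_navy","cup_lid1","cup"]:
        L=bot.trace(n,name); D[n,name]=L
        for d in L[:4]:
            p=np.argwhere(d["pixels"]); print(n,name,round(d["confidence"],2),d["extent"],p.mean(0)[::-1] if len(p) else None,len(p))
pickle.dump(D,open('D.pkl','wb'))
print(bot.read_state()['time'])
E
```

```text
scene bin_gold 0.95 [332.9, 128.0, 41.9, 42.0] [354.7003 150.    ] 1121
scene bin_gold 0.88 [284.6, 137.7, 38.4, 40.4] [305.1971 158.5169] 1157
scene bin_gold 0.68 [153.2, 208.2, 32.7, 28.8] [167.171  220.4817] 573
scene bin_gold 0.63 [332.6, 169.2, 35.0, 47.5] [349.2684 194.0345] 1103
scene row_mat 0.68 [256.4, 192.4, 150.0, 43.7] [334.4846 218.678 ] 1789
scene row_mat 0.31 [313.8, 256.0, 31.4, 45.8] [326.878 276.8  ] 1270
scene row_mat 0.29 [199.1, 195.2, 34.6, 21.0] [216.1327 204.7842] 505
scene bin_white 0.9 [272.8, 176.6, 35.8, 50.4] [290.6732 202.5719] 1273
scene bin_silver 0.92 [357.8, 166.9, 33.0, 44.9] [376.6809 189.6884] 1075
scene bin_black 0.94 [304.4, 174.7, 35.7, 44.7] [321.0968 198.7392] 1085
scene bin_black 0.53 [357.4, 168.4, 34.8, 45.3] [376.8999 190.044 ] 1069
scene stand 0.89 [100.3, 172.4, 169.6, 131.0] [183.5821 228.9063] 8795
scene stand 0.38 [304.5, 176.5, 33.8, 45.0] [320.8951 198.5182] 1125
scene lip 0.73 [130.3, 233.5, 87.7, 17.8] [152.2773 243.6791] 321
scene lip 0.5 [303.4, 174.2, 36.6, 47.1] [320.9532 198.2686] 1132
scene bin_brown 0.94 [171.8, 209.1, 44
[... 1003 characters left out ...]
.342 ] 1044
top bin_silver 0.9 [113.1, 197.0, 42.3, 47.9] [134.2967 221.7489] 1557
top bin_black 0.71 [184.6, 202.9, 41.3, 47.7] [205.0542 227.5897] 1494
top stand 0.57 [287.0, 99.4, 207.2, 120.8] [392.3969 162.5495] 8963
top lip 0.71 [292.8, 192.2, 133.8, 24.0] [366.4341 204.9725] 182
top lip 0.63 [286.5, 98.1, 208.9, 122.1] [392.3919 162.5933] 9353
top bin_brown 0.72 [342.2, 163.4, 51.7, 48.8] [366.6714 186.4689] 1674
top bin_navy 0.77 [299.5, 156.0, 42.8, 45.0] [321.0071 179.0834] 1558
top cup_lid1 0.78 [300.7, 252.0, 36.5, 35.1] [320.6841 269.3149] 997
top cup_lid1 0.65 [360.6, 238.5, 36.7, 40.1] [377.8693 257.3287] 1010
top cup 0.66 [227.1, 88.3, 38.7, 39.3] [247.3567 106.2352] 1029
1.3
```

```bash
python3 - <<'E'
from h import *
a=np.load('top0.npy'); s=np.load('scene0.npy')
def crop(im,x0,y0,w,h,f,name): cv2.imwrite('pics/'+name,cv2.resize(im[y0:y0+h,x0:x0+w,::-1],None,fx=f,fy=f,interpolation=cv2.INTER_CUBIC))
crop(a,280,95,220,130,3.6,'c_top_stand.png'); crop(a,100,180,180,95,4.3,'c_top_row.png')
crop(s,90,160,200,150,3.9,'c_sc_stand.png'); crop(s,260,130,160,110,4.9,'c_sc_row.png')
E
```

```text
(no output)
```

View pics/c_top_stand.png

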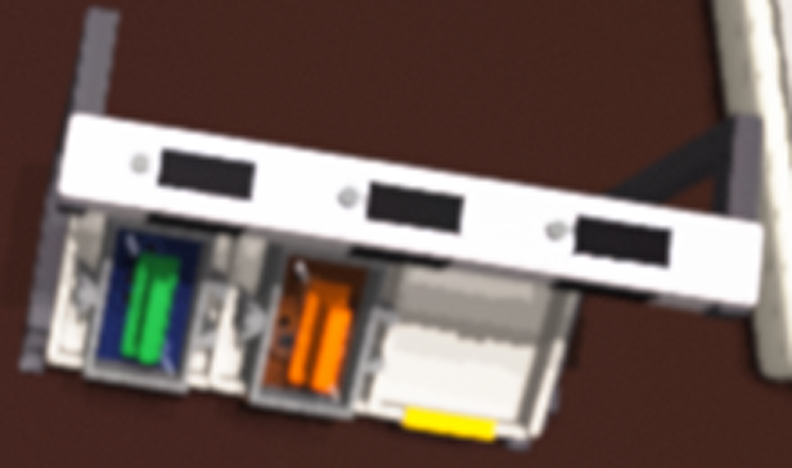

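View pics/c_top_row.png

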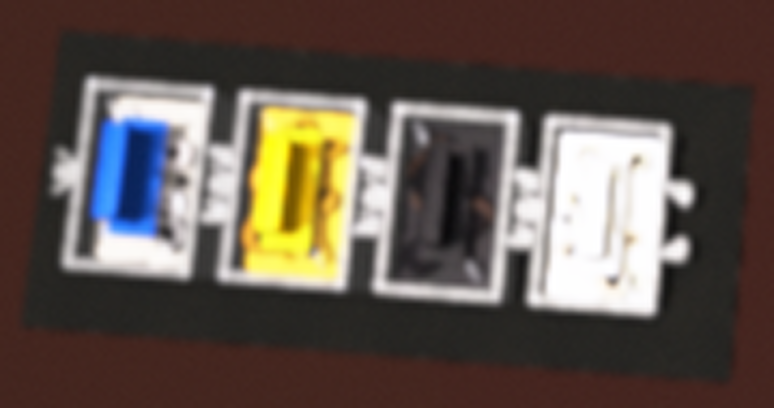

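View pics/c_sc_stand.png

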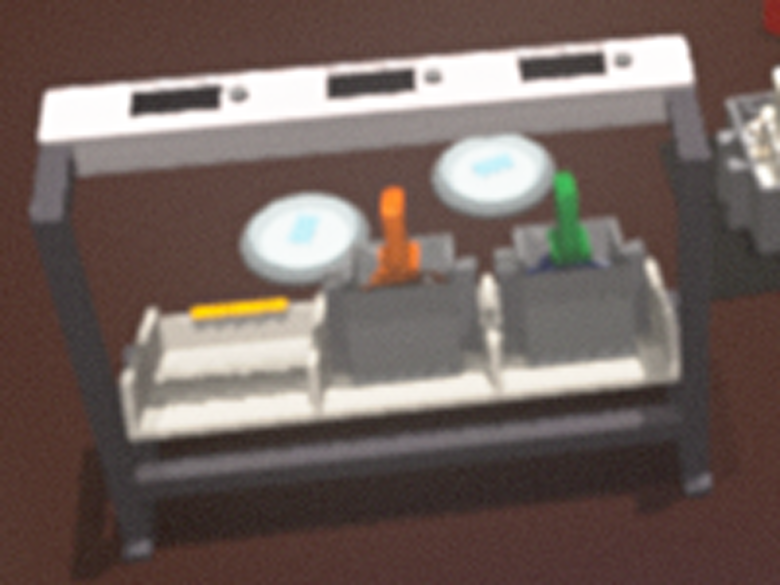

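View pics/c_sc_row.png

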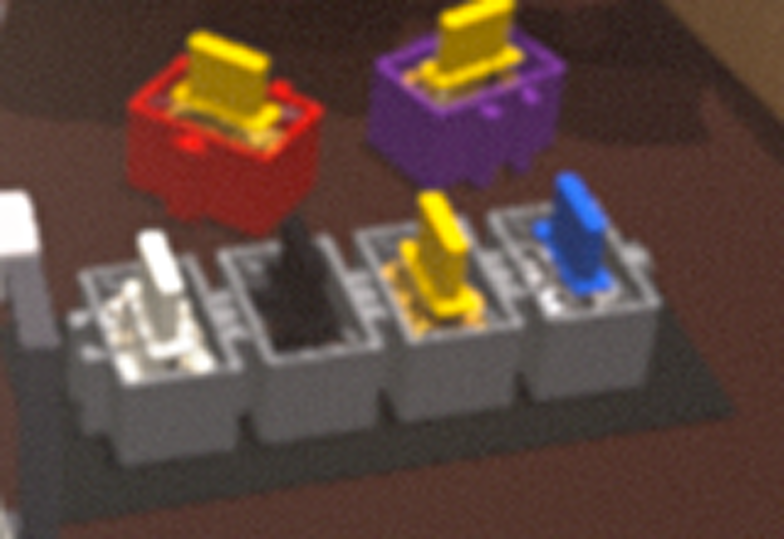

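```bash
cat > fit.py <<'E'
from h import *
from scipy.optimize import least_squares
np.set_printoptions(precision=4,suppress=True)
def W(p,L):
    c,s=np.cos(p[2]),np.sin(p[2]); L=np.array(L,float).reshape(-1,3)
    return np.c_[p[0]+c*L[:,0]-s*L[:,1],p[1]+s*L[:,0]+c*L[:,1],L[:,2]]
def c2p(pts,s,ox,oy): return (np.array(pts,float)+0.5)/s+[ox,oy]-0.5
T=lambda p:c2p(p,3.6,280,95); S=lambda p:c2p(p,3.9,90,160)
Tr=lambda p:c2p(p,4.3,100,180); Sr=lambda p:c2p(p,4.9,260,130)
bt=T([(70,114),(58,192),(764,230),(757,310)]); bs=S([(45,92),(39,142),(687,37),(694,85)])
def res(q):
    L=q[3]
    a=proj('top',W(q,[(.024,L,.273),(-.018,L,.273),(.024,-L,.273),(-.018,-L,.273)]))-bt
    b=proj('scene',W(q,[(-.018,-L,.273),(.024,-L,.273),(-.018,L,.273),(.024,L,.273)]))-bs
    return np.r_[a.ravel(),b.ravel()]
r=least_squares(res,[.5,-.15,-.1,.17],loss='soft_l1'); print('stand',r.x,np.round(r.fun,1)); st=r.x
# check: card ends, lip
print('card seat', W(st,[(-.005,-.106,.051)]))
c,s=np.cos(np.radians(25)),np.sin(np.radians(25))
def bay(x,y,z,yb=-.106): return (-.005+c*x-s*z, yb+y, .051+s*x+c*z)
print('card pred top (crop)',[(p-[280,95])*3.6 for p in proj('top',W(st,[bay(-.0525,.021,.025),bay(-.0525,-.021,.025)]))])
print('card pred scene',[(p-[90,160])*3.9 for p in proj('scene',W(st,[bay(-.0525,.021,.025),bay(-.0525,-.021,.025)]))])
# grip webs of brown/navy tops
for nm,yb in(('mid',0),('left',.106)):
    print(nm,[((p-[280,95])*3.6).round() for p in proj('top',W(st,[bay(-.025,0,.102,yb),bay(.025,0,.102,yb)]))],[((p-[90,160])*3.9).round() for p in proj('scene',W(st,[bay(-.025,0,.102,yb),bay(.025,0,.102,yb)]))])
mt=Tr([(60,30),(752,88),(730,381),(22,325)])
def resm(q): return (proj('top',W(q,[(.085,.2,.003),(.085,-.2,.003),(-.085,-.2,.003),(-.085,.2,.003)]))-mt).ravel()
m=least_squares(resm,[.4,.25,-.08]); print('mat',m.x,m.fun.round(1))
g=Tr([(238,90),(368,102),(346,292),(218,279)])
gs=Sr([(395,372),(522,322),(358,232)])
def resg(q):
    a=proj('top',W(q,[(.05,.033,.063),(.05,-.033,.063),(-.05,-.033,.063),(-.05,.033,.063)]))-g
    b=proj('scene',W(q,[(.05,-.033,.063),(.05,.033,.063),(-.05,-.033,.063)]))-gs
    return np.r_[a.ravel(),b.ravel()]
k=least_squares(resg,[.4,.25,-.08]); print('gold',k.x,k.fun.round(1))
print('gold in mat frame', np.linalg.inv(np.array([[np.cos(m.x[2]),-np.sin(m.x[2])],[np.sin(m.x[2]),np.cos(m.x[2])]]))@(k.x[:2]-m.x[:2]))
np.save('fit.npy',np.array([st[:3],m.x,k.x]))
E
python3 fit.py
```

```text
stand [ 0.604  -0.1931 -0.1564  0.1777] [-0.1 -0.6 -0.4 -0.1 -0.3 -0.4 -0.4 -0.3 -0.4 -0.5 -0.8 -0.9 -0.9 -0.2
 -0.1 -1. ]
card seat [[ 0.5825 -0.297   0.051 ]]
card pred top (crop) [array([413.7045, 419.1379]), array([476.6988, 429.7078])]
card pred scene [array([270.4597, 302.3617]), array([203.9584, 308.9034])]
mid [array([317., 391.]), array([337., 311.])] [array([390., 187.]), array([389., 210.])]
left [array([142., 362.]), array([159., 281.])] [array([560., 172.]), array([565., 194.])]
mat [ 0.4903  0.2209 -0.0707] [-0.  -0.3  0.6 -0.6  0.2  0.4 -0.7  0.3]
gold [ 0.4937  0.2618 -0.0791] [ 1.2  0.  -0.4 -0.2 -0.5 -1.   0.2 -0.6  2.1 -5.5 -0.8  1.3 -1.5  0.8]
gold in mat frame [0.0004 0.0411]
```

```bash
python3 -m inch '{"linear": [[25,-30,20],[55,-65,40],[85,-100,60],[115,-135,80],[145,-170,95]], "spin": [0.06,0.12,0.18,0.24,0.294], "grip": [1,1,1,0.5,0.2]}' 20
```

```text
time: 1.8
ee_pos: [0.3713, 0.4117, 0.3103]
orientation: [[-0.997, 0.072, 0.001], [0.072, 0.997, 0.001], [-0.001, 0.001, -1.0]]
force: [1.3, 0.1, 0.0]
width: 0.0782
```

```bash
sed -i 's/gs=Sr.*/gs=Sr([(391,347),(522,322),(358,232)])/' fit.py; python3 fit.py | tail -3; python3 - <<'E'
from h import *
from fit import W,k,m
im=np.load('top0.npy').copy(); s=np.load('scene0.npy').copy()
def draw(im,n,P,f=5):
    pass
o={}
for n,i,(x0,y0,w,h) in(('top',im,(100,180,180,95)),('scene',s,(260,130,160,110))):
    c=cv2.resize(i[y0:y0+h,x0:x0+w,::-1],None,fx=4.3,fy=4.3,interpolation=cv2.INTER_CUBIC)
    for z,a,b,col in((.063,.05,.033,(255,0,255)),(.105,.025,.006,(0,255,0))):
        p=(proj(n,W(k.x,[(a,b,z),(a,-b,z),(-a,-b,z),(-a,b,z)]))-[x0,y0]+.5)*4.3
        cv2.polylines(c,[p.round().astype(np.int32)],True,col,1)
    o[n]=c
    cv2.imwrite('pics/ov_'+n+'.png',c)
E
```

```text
mat [ 0.4903  0.2209 -0.0707] [-0.  -0.3  0.6 -0.6  0.2  0.4 -0.7  0.3]
gold [ 0.4924  0.262  -0.0893] [ 1.3  0.4 -0.3  0.5 -0.9 -0.3 -0.1 -0.2  2.6 -0.8 -1.1  1.1 -1.5  0.5]
gold in mat frame [-0.0009  0.0412]
stand [ 0.604  -0.1931 -0.1564  0.1777] [-0.1 -0.6 -0.4 -0.1 -0.3 -0.4 -0.4 -0.3 -0.4 -0.5 -0.8 -0.9 -0.9 -0.2
 -0.1 -1. ]
card seat [[ 0.5825 -0.297   0.051 ]]
card pred top (crop) [array([413.7045, 419.1379]), array([476.6988, 429.7078])]
card pred scene [array([270.4597, 302.3617]), array([203.9584, 308.9034])]
mid [array([317., 391.]), array([337., 311.])] [array([390., 187.]), array([389., 210.])]
left [array([142., 362.]), array([159., 281.])] [array([560., 172.]), array([565., 194.])]
mat [ 0.4903  0.2209 -0.0707] [-0.  -0.3  0.6 -0.6  0.2  0.4 -0.7  0.3]
gold [ 0.4924  0.262  -0.0893] [ 1.3  0.4 -0.3  0.5 -0.9 -0.3 -0.1 -0.2  2.6 -0.8 -1.1  1.1 -1.5  0.5]
gold in mat frame [-0.0009  0.0412]
```

View pics/ov_top.png

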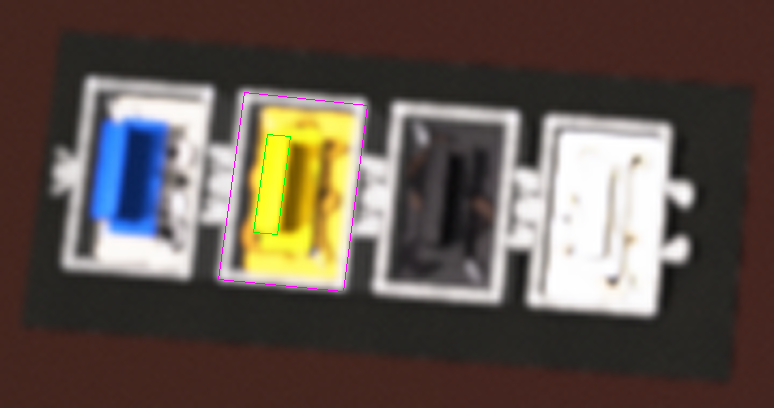

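View pics/ov_scene.png

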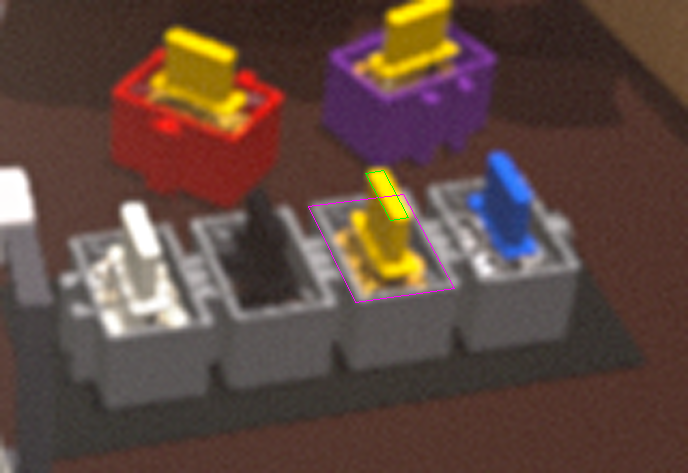

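```bash
python3 -m inch '{"linear": [[35,0,0],[75,0,0],[120,0,0],[165,0,0],[210,0,0]], "spin": [0,0,0,0,0], "grip": [0.2,0.2,0.2,0.2,0.2]}'; python3 -m inch '{"linear": [[45,0,0],[90,0,0],[135,0,0],[180,0,0],[225,0,0]], "spin": [0,0,0,0,0], "grip": [0.2,0.2,0.2,0.2,0.2]}'; python3 -m inch '{"linear": [[45,0,0],[90,0,0],[135,0,0],[180,0,0],[225,0,0]], "spin": [0,0,0,0,0], "grip": [0.2,0.2,0.2,0.2,0.2]}'
```

```text
time: 2.3
ee_pos: [0.582, 0.4127, 0.3089]
orientation: [[-0.997, 0.075, 0.0], [0.075, 0.997, 0.0], [-0.0, 0.0, -1.0]]
force: [-1.0, 0.5, 0.6]
width: 0.0549
time: 2.8
ee_pos: [0.7903, 0.4054, 0.3006]
orientation: [[-0.997, 0.074, 0.011], [0.074, 0.997, 0.006], [-0.01, 0.007, -1.0]]
force: [101.4, 46.9, 29.4]
width: 0.0546
time: 3.3
ee_pos: [0.8489, 0.3622, 0.2586]
orientation: [[-0.996, 0.073, 0.055], [0.075, 0.997, 0.024], [-0.053, 0.028, -0.998]]
force: [-0.1, -0.2, 0.2]
width: 0.0548
```

```bash
python3 -m inch '{"linear": [[-5,0,0],[-15,0,0],[-30,0,0],[-45,0,0],[-60,0,0]], "spin": [0,0,0,0,0], "grip": [0.2,0.2,0.2,0.2,0.2]}'; python3 -c "
from rig import bot; print(bot.read_state()['joints'])"
```

```text
time: 3.8
ee_pos: [0.7879, 0.3625, 0.2584]
orientation: [[-0.996, 0.074, 0.054], [0.075, 0.997, 0.024], [-0.052, 0.028, -0.998]]
force: [0.8, 0.4, 0.4]
width: 0.0548
[ 0.36094663  0.8404176   0.54315779  0.00362235  1.69862087 -1.1349375 ]
```

```bash
python3 -m inch '{"linear": [[0,0,5],[0,0,10],[0,0,20],[0,0,30],[0,0,40]], "spin": [0.12,0.26,0.4,0.54,0.68], "grip": [0.2,0.2,0.2,0.2,0.2]}';python3 -m inch '{"linear": [[5,2,0],[10,4,0],[15,6,0],[20,8,0],[25,11,0]], "spin": [0.14,0.28,0.42,0.56,0.7], "grip": [0.2,0.2,0.2,0.2,0.2]}'; python3 -m inch '{"linear": [[7,3,0],[14,6,0],[18,8,0],[22,10,0],[25,11,0]], "spin": [0.1,0.17,0.17,0.17,0.17], "grip": [0.2,0.2,0.2,0.2,0.2]}'; python3 -c "
from rig import bot; print(bot.read_state()['joints'])"
```

```text
time: 4.3
ee_pos: [0.7884, 0.3625, 0.2989]
orientation: [[-0.818, -0.574, 0.027], [-0.573, 0.818, 0.052], [-0.052, 0.027, -0.998]]
force: [0.2, -0.0, -0.3]
width: 0.0548
time: 4.8
ee_pos: [0.8098, 0.3718, 0.2961]
orientation: [[-0.257, -0.966, -0.01], [-0.965, 0.256, 0.058], [-0.053, 0.025, -0.998]]
force: [-6.1, -3.5, 5.5]
width: 0.055
time: 5.3
ee_pos: [0.8165, 0.375, 0.2874]
orientation: [[-0.098, -0.995, -0.001], [-0.993, 0.097, 0.064], [-0.063, 0.008, -0.998]]
force: [-0.1, -0.2, 0.4]
width: 0.0546
[ 0.34027697  0.95633699  0.220417    0.06512915  1.9441627  -2.67907794]
```

```bash
python3 -m inch '{"linear": [[4,2,0],[8,4,0],[12,5,0],[16,7,0],[20,8,0]], "spin": [0,0,0,0,0], "grip": [0.2,0.2,0.2,0.2,0.2]}'; python3 -c "
from rig import bot; print(bot.read_state()['joints'])"
```

```text
time: 5.8
ee_pos: [0.8235, 0.3773, 0.2809]
orientation: [[-0.096, -0.995, 0.01], [-0.993, 0.097, 0.069], [-0.07, -0.004, -0.998]]
force: [-0.3, -0.2, 1.1]
width: 0.0544
[ 0.3396513   0.96376464  0.22071425  0.06592039  1.92364411 -2.68145271]
```

```bash
python3 -m inch '{"linear": [[-15,-5,0],[-45,-15,0],[-75,-26,0],[-105,-37,0],[-135,-47,0]], "spin": [-0.1,-0.24,-0.38,-0.52,-0.66], "grip": [0.2,0.2,0.2,0.2,0.2]}';python3 -m inch '{"linear": [[-30,-10,0],[-60,-20,0],[-90,-31,-10],[-120,-42,-20],[-150,-52,-30]], "spin": [-0.14,-0.28,-0.42,-0.56,-0.7], "grip": [0.2,0.2,0.2,0.2,0.2]}'; python3 -m inch '{"linear": [[-25,-8,-15],[-38,-13,-30],[-45,-16,-51],[-45,-16,-51]], "spin": [-0.12,-0.192,-0.192,-0.192], "grip": [0.2,0.2,0.2,0.2]}'
```

```text
time: 6.3
ee_pos: [0.6871, 0.3295, 0.2812]
orientation: [[-0.689, -0.723, 0.051], [-0.721, 0.691, 0.048], [-0.07, -0.004, -0.998]]
force: [1.2, -0.0, 0.1]
width: 0.0543
time: 6.8
ee_pos: [0.5372, 0.2776, 0.2509]
orientation: [[-0.992, -0.108, 0.071], [-0.108, 0.994, 0.005], [-0.071, -0.003, -0.997]]
force: [0.6, 0.9, 0.3]
width: 0.0549
time: 7.2
ee_pos: [0.4915, 0.2614, 0.1983]
orientation: [[-0.995, 0.078, 0.066], [0.077, 0.997, -0.01], [-0.066, -0.005, -0.998]]
force: [-0.2, 0.1, -0.1]
width: 0.0547
```

```bash
python3 -m inch '{"linear": [[1,0,-20],[2,0,-40],[2,0,-60],[2,0,-76],[2,0,-76]], "spin": [0,0,0,0,0], "grip": [0.2,0.2,0.2,0.2,0.2]}'; python3 - <<'E'
from h import *
s=bot.read_camera('scene'); a=bot.read_camera('top')
np.save('s1.npy',s);np.save('t1.npy',a)
cv2.imwrite('pics/s1.png',cv2.resize(s[110:220,270:420,::-1],None,fx=5,fy=5,interpolation=cv2.INTER_CUBIC))
cv2.imwrite('pics/t1.png',cv2.resize(a[160:270,100:260,::-1],None,fx=4.5,fy=4.5,interpolation=cv2.INTER_CUBIC))
st=bot.read_state(); R=np.array(st['orientation']);p=np.array(st['ee_pos'])
print(p,st['force'])
for off in((0,0,0),(0,.027,0),(0,-.027,0)):
    q=p+R@np.array(off); print('scene crop',(proj('scene',[q])[0]-[270,110]+.5)*5,'top',(proj('top',[q])[0]-[100,160]+.5)*4.5)
E
```

```text
time: 7.7
ee_pos: [0.4955, 0.2621, 0.1231]
orientation: [[-0.995, 0.078, 0.068], [0.077, 0.997, -0.01], [-0.068, -0.004, -0.998]]
force: [-0.5, 1.0, 0.8]
width: 0.0543
[0.49634176 0.26246863 0.12487147] [-0.16572094 -0.21834845 -0.21065441]
scene crop [406.32601979 301.27578024] top [272.5335377  269.80030914]
scene crop [453.38412792 294.91984633] top [215.47705135 264.80719106]
scene crop [358.93334083 307.67690318] top [329.54853765 274.78979668]
```

View pics/s1.png

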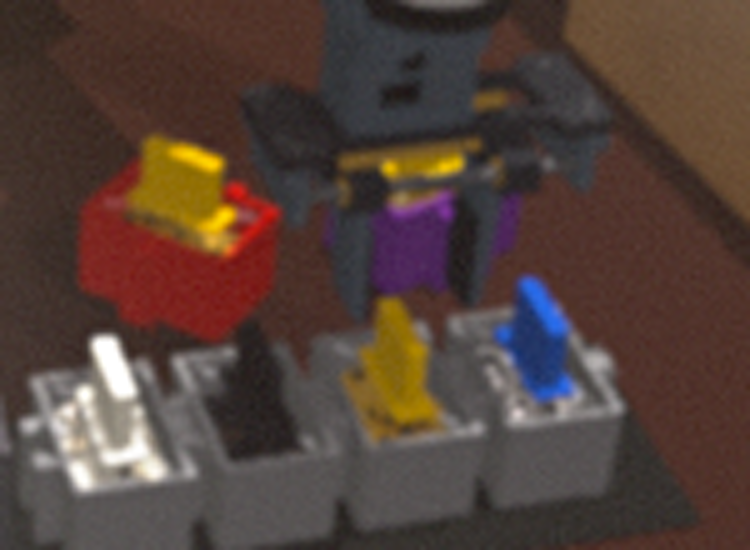

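View pics/t1.png

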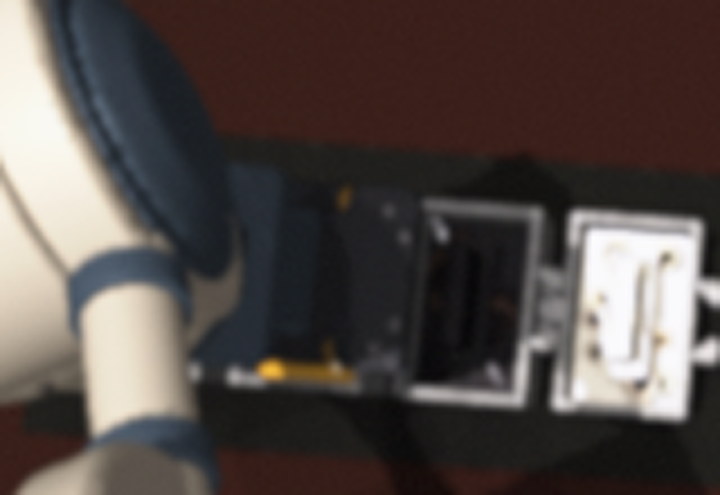

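```bash
python3 - <<'E'
from h import *
P=lambda q:(proj('scene',[q])[0]-[270,110]+.5)*5
for yaw in(-.078,):
  c,s=np.cos(yaw),np.sin(yaw)
  for a,b in((0,0),(-.025,-.006),(-.025,.006),(.025,.006),(.025,-.006)):
    print(a,b,P((.492+c*a-s*b,.262+s*a+c*b,.105)))
# reverse
for u,v in((403,321),(416,343),(391,300)):
    print(at_z('scene',u/5+270-.5,v/5+110-.5,.105))
s=np.load('s1.npy')[110:220,270:420]
cv2.imwrite('pics/s1z.png',cv2.resize(s[50:95,60:105,::-1],None,fx=13,fy=13,interpolation=cv2.INTER_CUBIC))
E
```

```text
0 0 [398.59492016 325.89049071]
-0.025 -0.006 [373.49554731 300.38750596]
-0.025 0.006 [394.03052943 297.57253571]
0.025 0.006 [424.29719339 352.00607082]
0.025 -0.006 [403.28336734 354.97810487]
[0.48865579 0.26609095 0.105     ]
[0.50879354 0.26494895 0.105     ]
[0.46911191 0.26742072 0.105     ]
```

View pics/s1z.png

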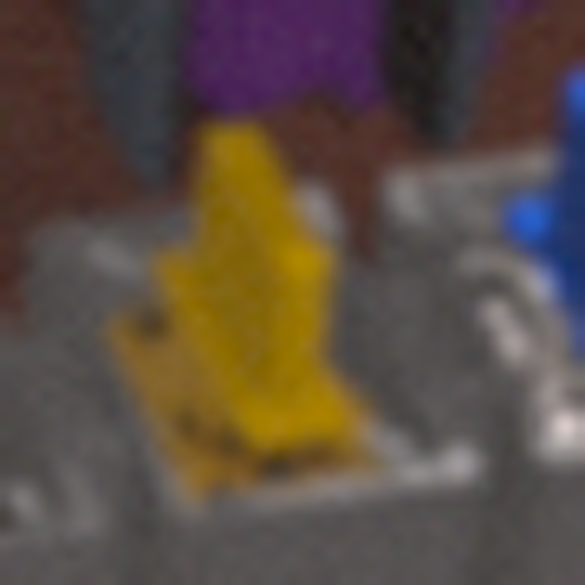

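```bash
python3 -m inch '{"linear": [[0,0,-12],[-1,0,-26],[-1,0,-40],[-2,0,-50],[-2,0,-54]], "spin": [0,0,0,0,0], "grip": [0.2,0.2,0.2,0.2,0.2]}'; python3 -m inch '{"linear": [[0,0,0],[0,0,0],[0,0,0],[0,0,0],[0,0,0]], "spin": [0,0,0,0,0], "grip": [0.0,-0.2,-0.3,-0.4,-0.5]}' 5
```

```text
time: 8.3
ee_pos: [0.4932, 0.2621, 0.0692]
orientation: [[-0.995, 0.078, 0.069], [0.077, 0.997, -0.009], [-0.069, -0.004, -0.998]]
force: [0.3, -0.8, 0.2]
width: 0.0547
time: 8.8
ee_pos: [0.4936, 0.2622, 0.0703]
orientation: [[-0.995, 0.078, 0.07], [0.078, 0.997, -0.009], [-0.07, -0.003, -0.998]]
force: [-0.4, -0.1, -0.3]
width: 0.0233
```

```bash
python3 -m inch '{"linear": [[0,0,0],[0,0,0],[0,0,0],[0,0,0],[0,0,0]], "spin": [0,0,0,0,0], "grip": [-0.6,-0.68,-0.74,-0.8,-0.85]}' 5; python3 -m inch '{"linear": [[0,0,0],[0,0,0],[0,0,0],[0,0,0]], "spin": [0,0,0,0], "grip": [-1,-1,-1,-1]}' 20;  python3 -c "
from rig import bot; s=bot.read_state(); print(s['force'],s['ft_torque'])"
```

```text
time: 9.3
ee_pos: [0.4935, 0.2622, 0.07]
orientation: [[-0.995, 0.078, 0.069], [0.078, 0.997, -0.009], [-0.07, -0.003, -0.998]]
force: [1.2, 1.2, -0.3]
width: 0.0121
time: 9.7
ee_pos: [0.4935, 0.2623, 0.07]
orientation: [[-0.995, 0.078, 0.069], [0.077, 0.997, -0.009], [-0.07, -0.003, -0.998]]
force: [0.6, 2.7, -0.9]
width: 0.0115
[ 0.61702961  2.69080322 -0.88794774] [ 0.96565172 -0.1223482   0.10411471]
```

```bash
python3 -m inch '{"linear": [[0,0.5,0],[0,1,0]], "spin": [0,0], "grip": [-1,-1]}' 25; python3 -m inch '{"linear": [[0,0,1],[0,0,3],[0,0,5],[0,0,7],[0,0,9]], "spin": [0,0,0,0,0], "grip": [-1,-1,-1,-1,-1]}'
```

```text
time: 9.9
ee_pos: [0.4935, 0.2627, 0.0701]
orientation: [[-0.995, 0.078, 0.069], [0.077, 0.997, -0.01], [-0.07, -0.004, -0.998]]
force: [1.1, -7.8, 6.0]
width: 0.0118
time: 10.4
ee_pos: [0.4934, 0.2632, 0.0791]
orientation: [[-0.995, 0.078, 0.069], [0.078, 0.997, -0.009], [-0.07, -0.003, -0.998]]
force: [-0.1, -0.4, -4.8]
width: 0.0119
```

```bash
python3 -m inch '{"linear": [[0,0,5],[0,0,10],[0,0,15],[0,0,20],[0,0,25]], "spin": [0,0,0,0,0], "grip": [-1,-1,-1,-1,-1]}'; python3 -m inch '{"linear": [[0,0,7],[0,0,14],[0,0,21],[0,0,28],[0,0,35]], "spin": [0,0,0,0,0], "grip": [-1,-1,-1,-1,-1]}'; python3 -m inch '{"linear": [[0,0,10],[0,0,20],[0,0,30],[0,0,40],[0,0,46]], "spin": [0,0,0,0,0], "grip": [-1,-1,-1,-1,-1]}'; python3 - <<'E'
from h import *
s=bot.read_camera('scene')
cv2.imwrite('pics/s2.png',cv2.resize(s[80:240,250:420,::-1],None,fx=3.7,fy=3.7,interpolation=cv2.INTER_CUBIC))
st=bot.read_state();print(st['force'],st['ft_torque'],st['joints'])
E
```

```text
time: 10.9
ee_pos: [0.4935, 0.2632, 0.1045]
orientation: [[-0.995, 0.078, 0.069], [0.078, 0.997, -0.009], [-0.07, -0.003, -0.998]]
force: [-1.4, -0.1, -4.4]
width: 0.0117
time: 11.4
ee_pos: [0.4934, 0.2632, 0.1396]
orientation: [[-0.995, 0.078, 0.069], [0.077, 0.997, -0.009], [-0.07, -0.003, -0.998]]
force: [-0.1, -0.5, -4.2]
width: 0.0116
time: 11.9
ee_pos: [0.4938, 0.2633, 0.1862]
orientation: [[-0.994, 0.078, 0.07], [0.078, 0.997, -0.008], [-0.071, -0.003, -0.997]]
force: [-0.1, 0.8, -3.9]
width: 0.012
[-0.20624187  0.46439017 -3.41164308] [ 0.09734967  0.07104313 -0.00491834] [ 0.40563728  0.40487549  1.59339727 -0.04008789  1.08145013 -1.06951743]
```

View pics/s2.png

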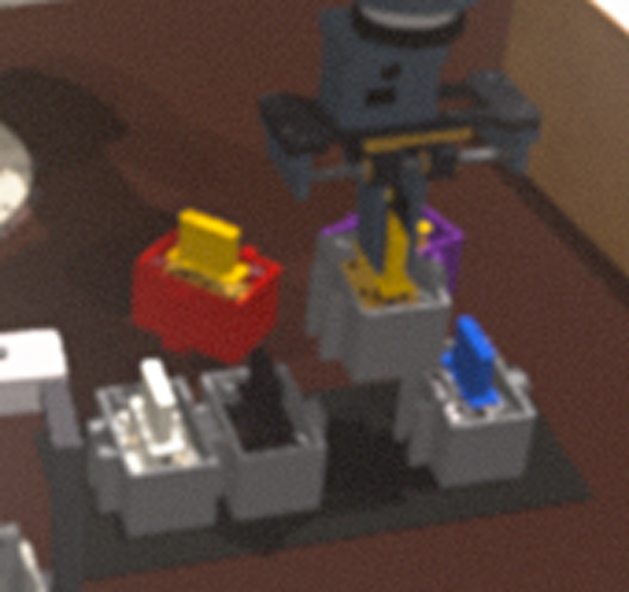

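```bash
python3 -m inch '{"linear": [[5,0,20],[20,3,45],[45,7,70],[75,12,90],[105,17,110]], "spin": [0.02,0.06,0.1,0.14,0.18], "grip": [-1,-1,-1,-1,-1]}' 30; python3 -m inch '{"linear": [[35,5,12],[70,10,24],[105,15,30],[135,20,34],[160,24,34]], "spin": [0.05,0.1,0.15,0.18,0.2], "grip": [-1,-1,-1,-1,-1]}';python3 -m inch '{"linear": [[15,4,0],[25,6,0],[30,7,0],[30,7,0]], "spin": [0,0,0,0], "grip": [-1,-1,-1,-1]}'; python3 - <<'E'
from h import *
st=bot.read_state();print(st['force'],st['ft_torque'],st['joints'])
E
```

```text
time: 12.45
ee_pos: [0.5992, 0.2803, 0.2959]
orientation: [[-0.992, -0.104, 0.07], [-0.104, 0.995, 0.004], [-0.07, -0.003, -0.998]]
force: [1.0, 0.3, -4.9]
width: 0.0117
time: 12.95
ee_pos: [0.7599, 0.3041, 0.3287]
orientation: [[-0.952, -0.298, 0.068], [-0.298, 0.954, 0.018], [-0.07, -0.003, -0.998]]
force: [-0.3, 0.4, -4.8]
width: 0.0118
time: 13.35
ee_pos: [0.7886, 0.3112, 0.3279]
orientation: [[-0.952, -0.297, 0.066], [-0.297, 0.955, 0.017], [-0.069, -0.003, -0.998]]
force: [-0.4, -0.3, -4.7]
width: 0.0122
[-0.36095543 -0.33590209 -4.65106593] [0.02050686 0.11961131 0.03060959] [ 0.30702898  0.77968535  0.49671697 -0.00382422  1.79665012 -1.56681913]
```

```bash
python3 -m inch '{"linear": [[10,3,0],[20,6,3],[29,9,6],[38,12,10],[48,15,15]], "spin": [0,0,0,0,0], "grip": [-1,-1,-1,-1,-1]}'; python3 -m inch '{"linear": [[10,3,5],[20,6,10],[29,9,15],[38,12,20],[48,15,25]], "spin": [0,0,0,0,0], "grip": [-1,-1,-1,-1,-1]}'; python3 - <<'E'
from h import *
st=bot.read_state();print(st['force'],st['ft_torque'],st['joints'])
E
```

```text
time: 13.85
ee_pos: [0.8308, 0.3242, 0.3407]
orientation: [[-0.952, -0.298, 0.073], [-0.297, 0.955, 0.02], [-0.076, -0.003, -0.997]]
force: [10.5, 3.6, 7.2]
width: 0.0118
time: 14.35
ee_pos: [0.8428, 0.3249, 0.3464]
orientation: [[-0.948, -0.298, 0.11], [-0.296, 0.955, 0.034], [-0.115, -0.0, -0.993]]
force: [1.0, -0.2, -4.3]
width: 0.0113
[ 1.0424747  -0.21423075 -4.2555343 ] [-0.01795804  0.17429949 -0.02952987] [ 3.02084781e-01  8.90487621e-01  2.21116834e-01 -3.35520918e-04
  1.91477184e+00 -1.57118478e+00]
```

```bash
python3 -m inch '{"linear": [[20,6,10],[40,12,20],[60,18,30],[80,24,40],[100,30,50]], "spin": [0,0,0,0,0], "grip": [-1,-1,-1,-1,-1]}'; python3 -m inch '{"linear": [[30,9,15],[60,18,30],[90,27,45],[120,36,60],[150,45,75]], "spin": [0,0,0,0,0], "grip": [-1,-1,-1,-1,-1]}'; python3 - <<'E'
from h import *
st=bot.read_state();print(st['force'],st['ft_torque'],st['joints'])
E
```

```text
time: 14.85
ee_pos: [0.8588, 0.3239, 0.3499]
orientation: [[-0.943, -0.298, 0.15], [-0.294, 0.955, 0.049], [-0.158, 0.002, -0.987]]
force: [0.4, 0.1, -3.4]
width: 0.0119
time: 15.35
ee_pos: [0.8758, 0.3223, 0.3532]
orientation: [[-0.935, -0.298, 0.192], [-0.291, 0.954, 0.064], [-0.202, 0.004, -0.979]]
force: [0.3, -0.0, -4.2]
width: 0.0115
[ 0.34170173 -0.04631294 -4.20450297] [-0.05663333  0.33406422 -0.04044168] [ 0.28578722  0.88843701  0.22078305  0.00806513  1.82880471 -1.58474834]
```

```bash
for i in 1 2; do :; done; python3 -m inch '{"linear": [[30,9,15],[60,18,30],[90,27,45],[120,36,60],[150,45,75]], "spin": [0,0,0,0,0], "grip": [-1,-1,-1,-1,-1]}'; python3 -m inch '{"linear": [[30,9,15],[60,18,30],[90,27,45],[120,36,60],[150,45,75]], "spin": [0,0,0,0,0], "grip": [-1,-1,-1,-1,-1]}';  python3 -m inch '{"linear": [[30,9,15],[60,18,30],[90,27,45],[120,36,60],[150,45,75]], "spin": [0,0,0,0,0], "grip": [-1,-1,-1,-1,-1]}'; python3 - <<'E'
from h import *
st=bot.read_state();print(st['force'],st['ft_torque'],st['joints'])
s=bot.read_camera('scene')
cv2.imwrite('pics/s3.png',cv2.resize(s[:,:,::-1],(784,588),interpolation=cv2.INTER_CUBIC))
E
```

```text
time: 15.85
ee_pos: [0.8929, 0.3215, 0.3569]
orientation: [[-0.925, -0.299, 0.234], [-0.288, 0.954, 0.08], [-0.247, 0.006, -0.969]]
force: [0.1, -0.6, -4.6]
width: 0.0117
time: 16.35
ee_pos: [0.9099, 0.3214, 0.3608]
orientation: [[-0.913, -0.299, 0.276], [-0.284, 0.954, 0.094], [-0.291, 0.008, -0.957]]
force: [0.3, -0.1, -4.7]
width: 0.0116
time: 16.85
ee_pos: [0.9268, 0.3219, 0.365]
orientation: [[-0.9, -0.3, 0.318], [-0.279, 0.954, 0.109], [-0.336, 0.009, -0.942]]
force: [0.2, 0.8, -4.6]
width: 0.0117
[ 0.18979377  0.83882803 -4.60533425] [-0.11737664  0.52329695 -0.0374127 ] [ 0.26563257  0.89011836  0.22077004  0.02195155  1.6887181  -1.60163094]
```

View pics/s3.png

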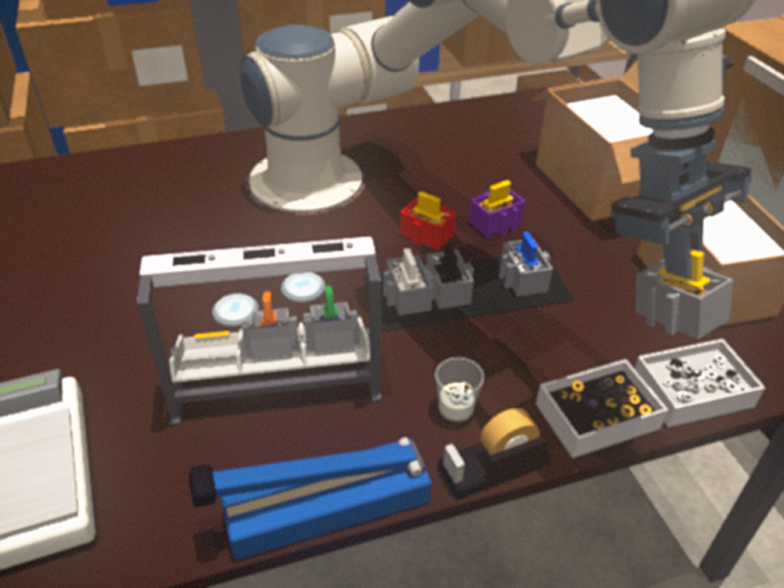

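```bash
python3 -m inch '{"linear": [[30,14,15],[60,27,30],[90,40,45],[120,53,60],[150,66,75]], "spin": [0,0,0,0,0], "grip": [-1,-1,-1,-1,-1]}'; python3 -m inch '{"linear": [[30,14,15],[60,27,30],[90,40,45],[120,53,60],[150,66,75]], "spin": [0,0,0,0,0], "grip": [-1,-1,-1,-1,-1]}';  python3 -m inch '{"linear": [[30,14,15],[60,27,30],[90,40,45],[120,53,60],[150,66,75]], "spin": [0,0,0,0,0], "grip": [-1,-1,-1,-1,-1]}'; python3 - <<'E'
from h import *
st=bot.read_state();print(st['force'],st['ft_torque'],st['joints'],np.degrees(np.arcsin(st['orientation'][2][0])))
E
```

```text
time: 17.4
ee_pos: [0.94, 0.3361, 0.3676]
orientation: [[-0.884, -0.3, 0.359], [-0.274, 0.954, 0.124], [-0.38, 0.011, -0.925]]
force: [-0.0, -0.0, -3.2]
width: 0.0118
time: 17.9
ee_pos: [0.9533, 0.349, 0.3708]
orientation: [[-0.866, -0.301, 0.399], [-0.268, 0.953, 0.139], [-0.423, 0.013, -0.906]]
force: [0.1, -0.2, -5.2]
width: 0.0118
time: 18.4
ee_pos: [0.9666, 0.3612, 0.3745]
orientation: [[-0.846, -0.302, 0.439], [-0.261, 0.953, 0.154], [-0.465, 0.016, -0.885]]
force: [-0.7, 0.3, -5.7]
width: 0.0117
[-0.72908802  0.34857374 -5.71245278] [-0.17468684  0.71242377  0.00506238] [ 0.29279419  0.90217596  0.22073878  0.02047688  1.53539836 -1.57698212] -27.696258020313127
```

```bash
python3 -m inch '{"linear": [[-10,-4,0],[-25,-10,0],[-40,-15,0],[-55,-21,0],[-65,-25,0]], "spin": [0.06,0.18,0.32,0.46,0.6], "grip": [-1,-1,-1,-1,-1]}'; python3 -m inch '{"linear": [[10,4,0],[25,10,3],[40,15,8],[50,19,12],[60,22,16]], "spin": [0,0,0,0,0], "grip": [-1,-1,-1,-1,-1]}';  python3 - <<'E'
from h import *
st=bot.read_state();print(st['force'],st['ft_torque'],st['joints'],np.degrees(np.arcsin(st['orientation'][2][0])))
E
```

```text
time: 18.9
ee_pos: [0.9006, 0.3356, 0.3759]
orientation: [[-0.547, -0.791, 0.275], [-0.696, 0.612, 0.377], [-0.466, 0.015, -0.885]]
force: [-0.1, 0.2, -4.4]
width: 0.0116
time: 19.4
ee_pos: [0.9426, 0.3532, 0.3805]
orientation: [[-0.545, -0.784, 0.296], [-0.686, 0.62, 0.38], [-0.482, 0.005, -0.876]]
force: [0.1, 0.2, -3.5]
width: 0.0117
[ 0.10769786  0.20607245 -3.45571519] [-0.52592746  0.46476931 -0.00154243] [ 0.18680331  0.89902656  0.22052404  0.32494387  1.6280908  -2.20043432] -28.789408563037714
```

```bash
python3 -m inch '{"linear": [[8,3,3],[16,7,6]], "spin": [0,0], "grip": [-1,-1]}'; cat > tgt.py <<'E'
from h import *
from scipy.spatial.transform import Rotation as Ro
np.set_printoptions(precision=4,suppress=True)
F=np.load('fit.npy'); st=F[0]
Rp=np.array([[-0.995,0.078,0.069],[0.0775,0.997,-0.0095],[-0.070,-0.0035,-0.9975]])
tp=np.array([.4934,.2629,.0701]); 
yaw=np.arctan2(Rp[0,1]*-1,Rp[1,1])  # bin yaw from jaw axis
bp=np.array([.492,.2629,.003])
Rb=Ro.from_euler('z',yaw).as_matrix()
off=Rp.T@(bp-tp); Rrel=Rp.T@Rb    # bin in tool
def bay_R(): return Ro.from_euler('z',st[2]).as_matrix()@Ro.from_euler('y',-25,degrees=True).as_matrix()
def seat():
    c,s=np.cos(st[2]),np.sin(st[2]); return np.array([st[0]+c*-.005-s*-.106, st[1]+s*-.005+c*-.106,.051])
def bin_now(s):
    R=np.array(s['orientation']);p=np.array(s['ee_pos']); return p+R@off, R@Rrel
def in_bay(s):
    b,Rn=bin_now(s); Rb_=bay_R(); return Rb_.T@(b-seat()), Ro.from_matrix(Rb_.T@Rn).as_rotvec(degrees=True)
def tcp_for(x,y,z): # actual current orientation assumed final
    Rt=bay_R()@Rrel.T; return seat()+bay_R()@np.array([x,y,z])-Rt@off
E
python3 - <<'E'
from tgt import *
s=bot.read_state(); print(s['ee_pos'],np.degrees(np.arcsin(s['orientation'][2][0])),'yaw pick',yaw)
b,Rn=bin_now(s); print('bin',b, Ro.from_matrix(Rn).as_euler('ZYX',degrees=True))
print('seat',seat())
for h in(.12,.06,.01,0): print(h,tcp_for(.012,0,h))
E
```

```text
time: 19.6
ee_pos: [0.9468, 0.3569, 0.3824]
orientation: [[-0.541, -0.782, 0.309], [-0.682, 0.623, 0.384], [-0.492, -0.003, -0.87]]
force: [-0.3, -0.8, -4.9]
width: 0.0121
[0.9468 0.3569 0.3824] -29.50330267430857 yaw pick -0.07807567149583494
bin [0.964  0.3785 0.3213] [ 51.5258 -25.5036   0.0508]
seat [ 0.5825 -0.297   0.051 ]
0.12 [ 0.5165 -0.2865  0.2262]
0.06 [ 0.5415 -0.2904  0.1719]
0.01 [ 0.5624 -0.2937  0.1265]
0 [ 0.5666 -0.2944  0.1175]
```

```bash
python3 -m inch '{"linear": [[-10,-5,2],[-35,-17,5],[-70,-36,8],[-105,-55,12],[-140,-75,15]], "spin": [-0.03,-0.1,-0.2,-0.3,-0.4], "grip": [-1,-1,-1,-1,-1]}'; python3 -m inch '{"linear": [[-35,-22,3],[-70,-45,6],[-100,-72,10],[-130,-100,14],[-160,-130,18]], "spin": [-0.1,-0.2,-0.3,-0.4,-0.5], "grip": [-1,-1,-1,-1,-1]}'; python3 - <<'E'
from tgt import *
s=bot.read_state(); print(s['ee_pos'],s['force'],s['joints']); b,Rn=bin_now(s); print('bin',b, Ro.from_matrix(Rn).as_euler('ZYX',degrees=True))
E
```

```text
time: 20.1
ee_pos: [0.8046, 0.2812, 0.3973]
orientation: [[-0.766, -0.475, 0.434], [-0.414, 0.88, 0.233], [-0.493, -0.001, -0.87]]
force: [1.2, 0.4, -2.8]
width: 0.0114
time: 20.6
ee_pos: [0.645, 0.1513, 0.4152]
orientation: [[-0.87, 0.005, 0.493], [0.005, 1.0, -0.002], [-0.493, 0.0, -0.87]]
force: [0.3, -0.1, -3.4]
width: 0.0118
[0.645  0.1513 0.4152] [ 0.3003 -0.1463 -3.4465] [ 0.1914  0.1823  1.3979 -0.1102  1.0568 -1.3448]
bin [0.6726 0.1513 0.354 ] [ -0.3008 -25.5346   0.25  ]
```

```bash
python3 -m inch '{"linear": [[-30,-30,0],[-60,-62,0],[-85,-98,0],[-110,-135,0],[-130,-174,0]], "spin": [-0.03,-0.06,-0.09,-0.12,-0.151], "grip": [-1,-1,-1,-1,-1]}'; python3 -m inch '{"linear": [[-15,-42,-10],[-30,-85,-20],[-40,-128,-32],[-48,-170,-45],[-54,-205,-58]], "spin": [0,0,0,0,0], "grip": [-1,-1,-1,-1,-1]}';python3 -m inch '{"linear": [[-1,-30,-7],[-1,-45,-12],[-1,-50,-12],[-1,-50,-12]], "spin": [0,0,0,0], "grip": [-1,-1,-1,-1]}'; python3 - <<'E'
from tgt import *
s=bot.read_state(); print(s['ee_pos'],s['force'],s['joints']); b,Rn=bin_now(s); print('bin',b, Ro.from_matrix(Rn).as_euler('ZYX',degrees=True)); print(in_bay(s))
E
```

```text
time: 21.1
ee_pos: [0.515, -0.0226, 0.4149]
orientation: [[-0.86, 0.152, 0.487], [0.132, 0.988, -0.075], [-0.493, -0.0, -0.87]]
force: [1.7, 0.2, -4.3]
width: 0.0116
time: 21.6
ee_pos: [0.4618, -0.2299, 0.3568]
orientation: [[-0.86, 0.153, 0.487], [0.132, 0.988, -0.079], [-0.494, -0.003, -0.87]]
force: [1.0, 1.0, -4.8]
width: 0.012
time: 22.0
ee_pos: [0.4615, -0.2776, 0.3443]
orientation: [[-0.861, 0.153, 0.485], [0.132, 0.988, -0.076], [-0.491, -0.002, -0.871]]
force: [0.3, 0.6, -4.8]
width: 0.0118
[ 0.4615 -0.2776  0.3443] [ 0.2743  0.5601 -4.797 ] [-0.8683  0.0515  1.7456  0.3972  0.979  -2.4485]
bin [ 0.4887 -0.2818  0.2831] [ -8.7503 -25.4309   0.1208]
(array([0.0119, 0.0005, 0.2506]), array([ 0.2109, -0.4307,  0.1917]))
```

```bash
python3 -m inch '{"linear": [[6,-1,-13],[18,-3,-39],[31,-5,-68],[44,-7,-95],[54,-8,-118]], "spin": [0,0,0,0,0], "grip": [-1,-1,-1,-1,-1]}'; python3 -m inch '{"linear": [[10,-1,-20],[17,-2,-36],[21,-3,-45],[21,-3,-45]], "spin": [0,0,0,0], "grip": [-1,-1,-1,-1]}'; cat > look.py <<'E'
from tgt import *
import sys
tag=sys.argv[1]
s_=bot.read_camera('scene'); a=bot.read_camera('top')
s=bot.read_state(); print(s['time'],s['ee_pos'],s['force'],s['ft_torque']);print(in_bay(s))
def ov(im,n,x0,y0,w,h,f,fn):
    c=cv2.resize(im[y0:y0+h,x0:x0+w,::-1],None,fx=f,fy=f,interpolation=cv2.INTER_CUBIC)
    cv2.imwrite('pics/%s_%s_raw.png'%(fn,tag),c)
    b,Rn=bin_now(s)
    for z,aa,bb,col in((0,.05,.033,(255,0,0)),(.06,.05,.033,(255,0,255)),(.102,.025,.006,(0,255,0))):
        P=[b+Rn@np.array(q) for q in((aa,bb,z),(aa,-bb,z),(-aa,-bb,z),(-aa,bb,z))]
        p=(proj(n,P)-[x0,y0]+.5)*f; cv2.polylines(c,[p.round().astype(np.int32)],True,col,1)
    B=bay_R(); P=[seat()+B@np.array(q) for q in((-.05,.0505,0),(-.05,-.0505,0),(.08,-.0505,0),(.08,.0505,0))]
    p=(proj(n,P)-[x0,y0]+.5)*f; cv2.polylines(c,[p.round().astype(np.int32)],True,(0,255,255),1)
    cv2.imwrite('pics/%s_%s.png'%(fn,tag),c)
ov(s_,'scene',80,120,190,140,4.1,'scene'); ov(a,'top',330,120,160,120,4.8,'top')
E
python3 look.py A
```

```text
time: 22.5
ee_pos: [0.5164, -0.284, 0.2253]
orientation: [[-0.861, 0.151, 0.485], [0.131, 0.989, -0.075], [-0.491, -0.001, -0.871]]
force: [0.2, -1.1, -3.4]
width: 0.0118
time: 22.9
ee_pos: [0.5368, -0.2872, 0.1802]
orientation: [[-0.862, 0.151, 0.484], [0.131, 0.989, -0.074], [-0.49, -0.0, -0.872]]
force: [-0.7, -0.0, -4.5]
width: 0.0119
23.0 [ 0.5366 -0.2878  0.1814] [ 0.2362 -0.2772 -3.7833] [ 0.1222  0.7724 -0.0106]
(array([0.0118, 0.0022, 0.0709]), array([ 0.2762, -0.4123,  0.2539]))
```

View pics/scene_A.png

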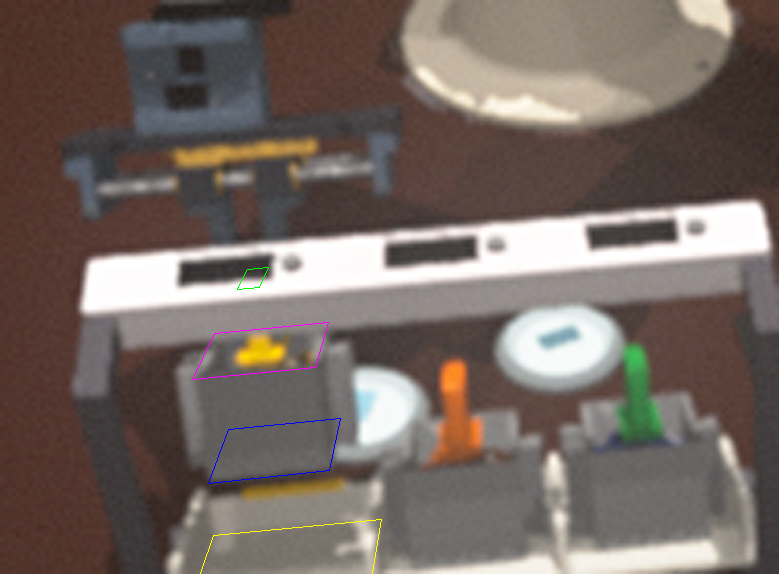

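View pics/top_A.png

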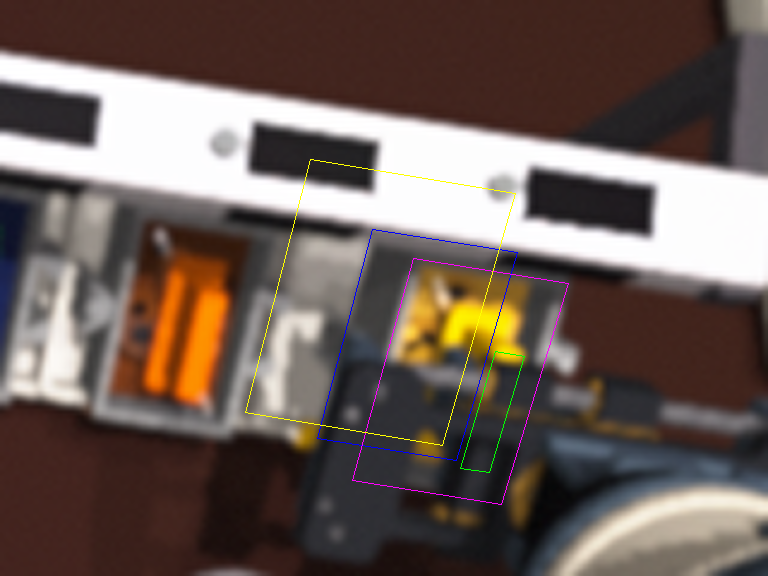

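```bash
python3 -m inch '{"linear": [[4,-1,-8],[8,-2,-17],[12,-3,-25],[14.5,-3.8,-32],[14.5,-3.8,-32]], "spin": [0,0,0,0,0], "grip": [-1,-1,-1,-1,-1]}'; python3 look.py B
```

```text
time: 23.5
ee_pos: [0.5508, -0.2916, 0.1471]
orientation: [[-0.862, 0.152, 0.483], [0.133, 0.988, -0.074], [-0.489, 0.0, -0.872]]
force: [-0.7, 0.5, -4.8]
width: 0.0115
23.6 [ 0.5508 -0.2918  0.1481] [-0.6835 -0.1562 -4.4219] [ 0.1158  0.7735 -0.0713]
(array([0.0109, 0.0005, 0.0345]), array([ 0.3091, -0.3267,  0.2047]))
```

View pics/scene_B.png

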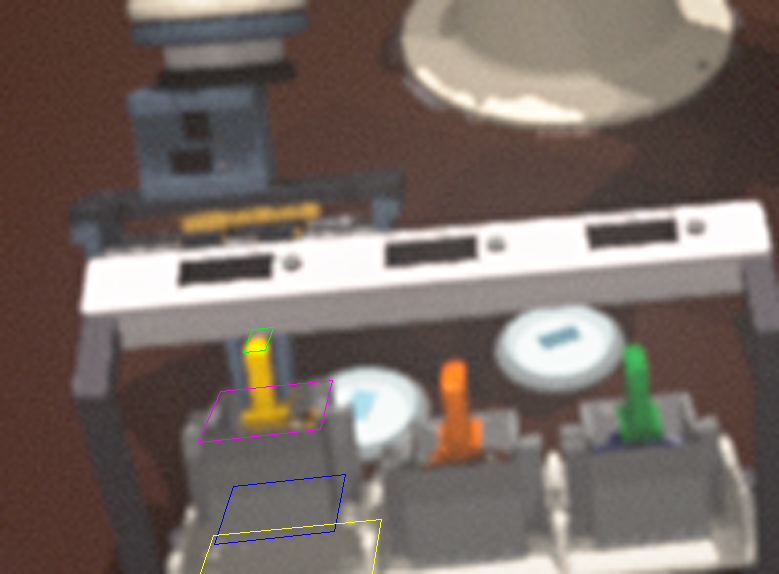

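View pics/top_B_raw.png

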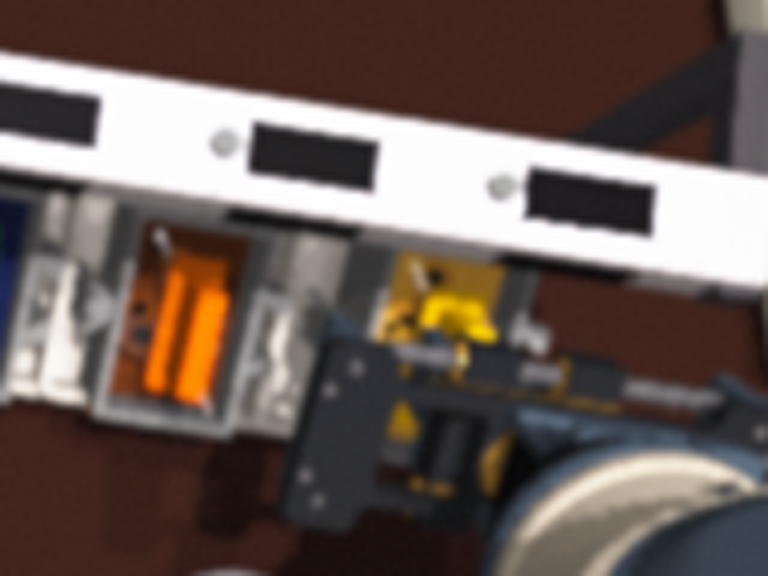

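```bash
cat > look2.py <<'E'
from tgt import *
import sys
im=bot.read_camera('scene'); s=bot.read_state()
x0,y0,w,h,f=110,185,110,80,7
c=cv2.resize(im[y0:y0+h,x0:x0+w,::-1],None,fx=f,fy=f,interpolation=cv2.INTER_CUBIC)
cv2.imwrite('pics/z_%s.png'%sys.argv[1],c)
b,Rn=bin_now(s)
P=lambda q:((proj('scene',[q])[0]-[x0,y0]+.5)*f).round()
for q in((.05,.033,0),(.05,-.033,0),(.05,.047,0),(.05,-.047,0),(.05,.033,.06),(.05,-.033,.06)): print('bin',q,P(b+Rn@np.array(q)))
B=bay_R()
for q in((.08,.0505,0),(.08,-.0505,0),(.08,.0505,.03),(.08,-.0505,.03)): print('bay',q,P(seat()+B@np.array(q)))
print(s['time'],s['force'],in_bay(s))
E
python3 look2.py B
```

```text
bin (0.05, 0.033, 0) [359. 451.]
bin (0.05, -0.033, 0) [154. 473.]
bin (0.05, 0.047, 0) [402. 446.]
bin (0.05, -0.047, 0) [111. 477.]
bin (0.05, 0.033, 0.06) [336. 278.]
bin (0.05, -0.033, 0.06) [128. 299.]
bay (0.08, 0.0505, 0) [421. 566.]
bay (0.08, -0.0505, 0) [105. 599.]
bay (0.08, 0.0505, 0.03) [410. 481.]
bay (0.08, -0.0505, 0.03) [ 92. 513.]
23.65 [ 0.4029  1.5009 -4.5745] (array([0.0111, 0.0004, 0.0348]), array([ 0.2902, -0.3521,  0.2082]))
```

View pics/z_B.png

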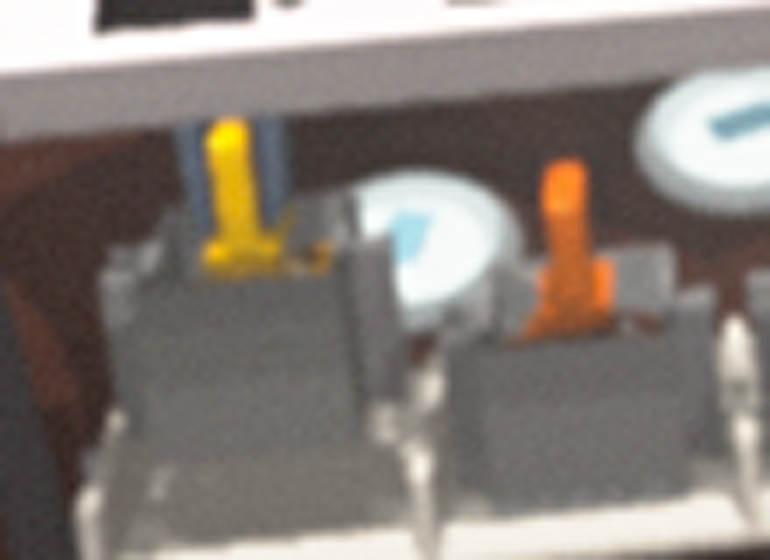

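```bash
python3 -m inch '{"linear": [[1.3,-0.2,-2.7],[3.3,-0.5,-7.2],[5.4,-0.9,-11.8],[7.5,-1.2,-16.3],[8.4,-1.3,-18.1]], "spin": [0,0,0,0,0], "grip": [-1,-1,-1,-1,-1]}'; python3 -m inch '{"linear": [[0.8,-0.1,-1.8],[1.7,-0.3,-3.6],[2.5,-0.4,-5.4],[2.9,-0.5,-6.3],[2.9,-0.5,-6.3]], "spin": [0,0,0,0,0], "grip": [-1,-1,-1,-1,-1]}'; python3 look2.py C
```

```text
time: 24.15
ee_pos: [0.5593, -0.293, 0.1296]
orientation: [[-0.862, 0.152, 0.484], [0.132, 0.988, -0.074], [-0.49, -0.0, -0.872]]
force: [1.1, 0.5, -4.4]
width: 0.0117
time: 24.65
ee_pos: [0.5621, -0.2937, 0.124]
orientation: [[-0.862, 0.152, 0.484], [0.132, 0.988, -0.075], [-0.49, -0.0, -0.872]]
force: [-0.6, 0.8, -4.5]
width: 0.0119
bin (0.05, 0.033, 0) [369. 527.]
bin (0.05, -0.033, 0) [165. 549.]
bin (0.05, 0.047, 0) [412. 522.]
bin (0.05, -0.047, 0) [122. 554.]
bin (0.05, 0.033, 0.06) [346. 356.]
bin (0.05, -0.033, 0.06) [140. 377.]
bay (0.08, 0.0505, 0) [421. 566.]
bay (0.08, -0.0505, 0) [105. 599.]
bay (0.08, 0.0505, 0.03) [410. 481.]
bay (0.08, -0.0505, 0.03) [ 92. 513.]
24.7 [-1.1192  0.6384 -3.9546] (array([0.0112, 0.0003, 0.0078]), array([ 0.285 , -0.3584,  0.2116]))
```

View pics/z_C.png

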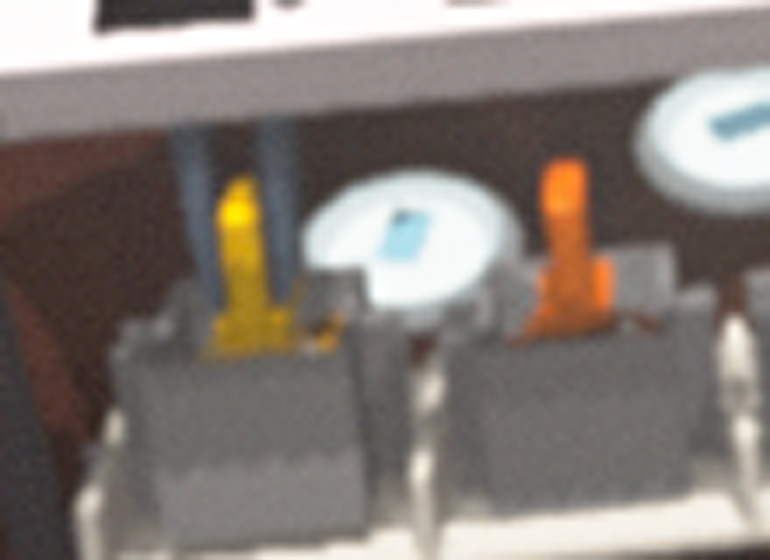

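```bash
python3 -m inch '{"linear": [[0.4,0,-0.9],[0.8,-0.1,-1.8],[1.2,-0.2,-2.7],[1.6,-0.3,-3.6]], "spin": [0,0,0,0], "grip": [-1,-1,-1,-1]}'; python3 -m inch '{"linear": [[0.4,0,-0.9],[0.8,-0.1,-1.8]], "spin": [0,0], "grip": [-1,-1]}'
```

```text
time: 25.1
ee_pos: [0.5638, -0.294, 0.1204]
orientation: [[-0.861, 0.152, 0.485], [0.132, 0.988, -0.075], [-0.49, -0.001, -0.872]]
force: [-0.2, 0.5, -4.5]
width: 0.0119
time: 25.3
ee_pos: [0.5646, -0.2941, 0.1186]
orientation: [[-0.861, 0.152, 0.484], [0.132, 0.988, -0.075], [-0.49, -0.0, -0.872]]
force: [-0.2, 0.1, -4.5]
width: 0.0115
```

```bash
python3 -m inch '{"linear": [[0.2,0,-0.5],[0.4,0,-0.9]], "spin": [0,0], "grip": [-1,-1]}'; python3 -m inch '{"linear": [[0.2,0,-0.5],[0.4,-0.1,-0.9]], "spin": [0,0], "grip": [-1,-1]}';python3 -m inch '{"linear": [[0.2,0,-0.5],[0.4,-0.1,-0.9]], "spin": [0,0], "grip": [-1,-1]}'
```

```text
time: 25.5
ee_pos: [0.565, -0.2941, 0.1177]
orientation: [[-0.862, 0.152, 0.484], [0.132, 0.988, -0.075], [-0.49, -0.001, -0.872]]
force: [-0.4, 0.4, -3.6]
width: 0.0117
time: 25.7
ee_pos: [0.5654, -0.2942, 0.1169]
orientation: [[-0.861, 0.152, 0.485], [0.132, 0.988, -0.075], [-0.49, -0.001, -0.872]]
force: [0.0, -0.3, -4.7]
width: 0.0117
time: 25.9
ee_pos: [0.5659, -0.2944, 0.1164]
orientation: [[-0.861, 0.152, 0.485], [0.132, 0.988, -0.075], [-0.491, -0.001, -0.871]]
force: [-2.9, 3.2, 10.5]
width: 0.0121
```

```bash
python3 -m inch '{"linear": [[0,0,0]], "spin": [0], "grip": [-1]}';  python3 - <<'E'
from tgt import *
s=bot.read_state(); print(s['force'],s['ft_torque'],in_bay(s))
B=bay_R(); print('bay force',B.T@(np.array(s['force'])-[-.2,.1,-4.5]),'bay dtorque',B.T@(np.array(s['ft_torque'])-[.115,.773,-.04]), 'reading free torque at tcp?')
E
python3 look2.py D
```

```text
time: 26.0
ee_pos: [0.5659, -0.2943, 0.1165]
orientation: [[-0.861, 0.152, 0.485], [0.132, 0.988, -0.075], [-0.491, -0.001, -0.871]]
force: [-3.2, 1.5, 3.3]
width: 0.0115
[-3.1687  1.4542  3.2969] [0.4787 0.6943 0.1612] (array([ 0.0115,  0.0003, -0.0007]), array([ 0.2762, -0.4019,  0.214 ]))
bay force [0.4462 0.8752 8.3949] bay dtorque [ 0.4217 -0.0211  0.0253] reading free torque at tcp?
bin (0.05, 0.033, 0) [372. 551.]
bin (0.05, -0.033, 0) [168. 573.]
bin (0.05, 0.047, 0) [414. 546.]
bin (0.05, -0.047, 0) [125. 578.]
bin (0.05, 0.033, 0.06) [349. 381.]
bin (0.05, -0.033, 0.06) [143. 402.]
bay (0.08, 0.0505, 0) [421. 566.]
bay (0.08, -0.0505, 0) [105. 599.]
bay (0.08, 0.0505, 0.03) [410. 481.]
bay (0.08, -0.0505, 0.03) [ 92. 513.]
26.05 [-2.0532  1.6722  4.7589] (array([ 0.0115,  0.0002, -0.0007]), array([ 0.2745, -0.4011,  0.2144]))
```

View pics/z_D.png

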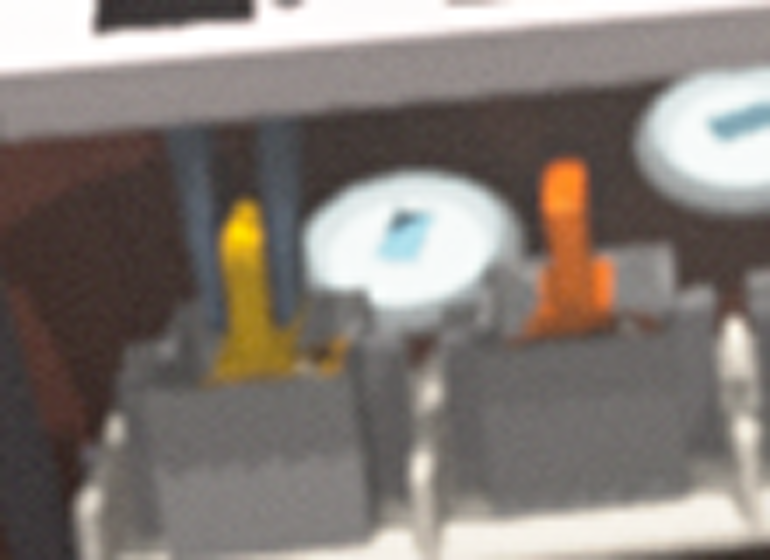

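```bash
cat > fb.py <<'E'
from tgt import *
s=bot.read_state(); B=bay_R(); print(s['time'],'bayF',B.T@(np.array(s['force'])-[-.2,.1,-4.5]),'T',B.T@(np.array(s['ft_torque'])-[.115,.773,-.04]),*in_bay(s),s['width'])
E
python3 -m inch '{"linear": [[-0.4,0.1,-0.2],[-1.3,0.2,-0.7],[-2.7,0.4,-1.4],[-4.0,0.6,-2.0],[-5.4,0.8,-2.6]], "spin": [0,0,0,0,0], "grip": [-1,-1,-1,-1,-1]}'; python3 fb.py
```

```text
time: 26.55
ee_pos: [0.5615, -0.2948, 0.1147]
orientation: [[-0.86, 0.153, 0.487], [0.132, 0.988, -0.078], [-0.493, -0.003, -0.87]]
force: [1.6, -3.3, 11.3]
width: 0.0118
26.55 bayF [ 8.7617 -3.1025 13.3835] T [-0.5606 -2.0823 -0.1301] [ 0.007  -0.0011 -0.0005] [ 0.1496 -0.5332  0.2164] 0.011759774804465993
```

```bash
python3 -m inch '{"linear": [[-0.2,0,0.3],[-0.2,0,0.3]], "spin": [0,0], "grip": [-1,-1]}'; python3 fb.py; python3 look2.py E
```

```text
time: 26.75
ee_pos: [0.5602, -0.2936, 0.1138]
orientation: [[-0.861, 0.152, 0.485], [0.132, 0.988, -0.075], [-0.49, -0.001, -0.871]]
force: [-1.5, 0.6, 0.6]
width: 0.0118
26.75 bayF [0.9586 0.3155 5.2302] T [-0.0788 -0.1461  0.0118] [ 0.0051  0.0001 -0.0007] [ 0.2736 -0.3679  0.2064] 0.011840907285111689
bin (0.05, 0.033, 0) [372. 544.]
bin (0.05, -0.033, 0) [170. 566.]
bin (0.05, 0.047, 0) [415. 539.]
bin (0.05, -0.047, 0) [127. 571.]
bin (0.05, 0.033, 0.06) [350. 374.]
bin (0.05, -0.033, 0.06) [145. 396.]
bay (0.08, 0.0505, 0) [421. 566.]
bay (0.08, -0.0505, 0) [105. 599.]
bay (0.08, 0.0505, 0.03) [410. 481.]
bay (0.08, -0.0505, 0.03) [ 92. 513.]
26.8 [-2.4628 -1.1202  1.07  ] (array([ 0.0051,  0.0001, -0.0007]), array([ 0.2733, -0.3684,  0.2092]))
```

View pics/z_E.png

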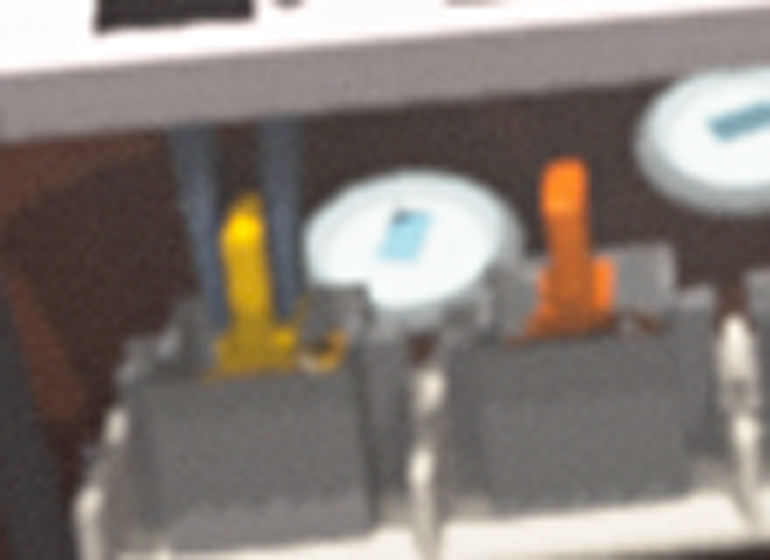

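```bash
python3 -m inch '{"linear": [[-0.5,0.1,-0.2],[-1.3,0.2,-0.6],[-2.2,0.3,-1.0],[-2.7,0.4,-1.2],[-2.7,0.4,-1.2]], "spin": [0,0,0,0,0], "grip": [-1,-1,-1,-1,-1]}'; python3 fb.py; python3 -m inch '{"linear": [[-0.5,0.1,-0.2],[-0.9,0.1,-0.4],[-1.3,0.2,-0.6],[-1.3,0.2,-0.6]], "spin": [0,0,0,0], "grip": [-1,-1,-1,-1]}'; python3 fb.py
```

```text
time: 27.3
ee_pos: [0.5573, -0.2931, 0.1124]
orientation: [[-0.861, 0.152, 0.484], [0.132, 0.988, -0.075], [-0.49, -0.001, -0.872]]
force: [-0.8, -2.3, 2.0]
width: 0.0116
27.3 bayF [ 2.5021 -2.4499  5.9737] T [-0.2187 -0.527   0.0328] [ 0.0019  0.0001 -0.0007] [ 0.2786 -0.3553  0.2034] 0.011638040006557365
time: 27.7
ee_pos: [0.5564, -0.2929, 0.112]
orientation: [[-0.861, 0.152, 0.485], [0.132, 0.988, -0.075], [-0.491, -0.001, -0.871]]
force: [3.0, -0.5, 3.4]
width: 0.0119
27.7 bayF [ 6.2857 -0.1348  5.8041] T [ 0.2498 -1.2984  0.0622] [ 0.0008  0.0002 -0.0006] [ 0.2838 -0.383   0.2133] 0.011856453933682282
```

```bash
python3 -m inch '{"linear": [[-0.4,0.1,-0.2],[-0.9,0.1,-0.4],[-0.9,0.1,-0.4]], "spin": [0,0,0], "grip": [-1,-1,-1]}'; python3 fb.py; python3 look2.py F;  python3 -c "
from h import *
a=bot.read_camera('top'); cv2.imwrite('pics/topF.png',cv2.resize(a[120:240,330:490,::-1],None,fx=4.8,fy=4.8,interpolation=cv2.INTER_CUBIC))"
```

```text
time: 28.0
ee_pos: [0.5561, -0.2929, 0.112]
orientation: [[-0.861, 0.152, 0.486], [0.132, 0.988, -0.075], [-0.491, -0.001, -0.871]]
force: [8.6, 1.9, 4.7]
width: 0.012
28.0 bayF [11.4773  3.1668  4.7626] T [ 0.9429 -2.5138  0.1647] [ 0.0006  0.0002 -0.0005] [ 0.2861 -0.4379  0.2237] 0.012008088293343606
bin (0.05, 0.033, 0) [374. 538.]
bin (0.05, -0.033, 0) [172. 560.]
bin (0.05, 0.047, 0) [416. 533.]
bin (0.05, -0.047, 0) [129. 565.]
bin (0.05, 0.033, 0.06) [351. 369.]
bin (0.05, -0.033, 0.06) [147. 390.]
bay (0.08, 0.0505, 0) [421. 566.]
bay (0.08, -0.0505, 0) [105. 599.]
bay (0.08, 0.0505, 0.03) [410. 481.]
bay (0.08, -0.0505, 0.03) [ 92. 513.]
28.05 [8.6351 2.2576 5.4986] (array([ 0.0006,  0.0002, -0.0005]), array([ 0.2818, -0.4391,  0.2229]))
```

View pics/z_F.png

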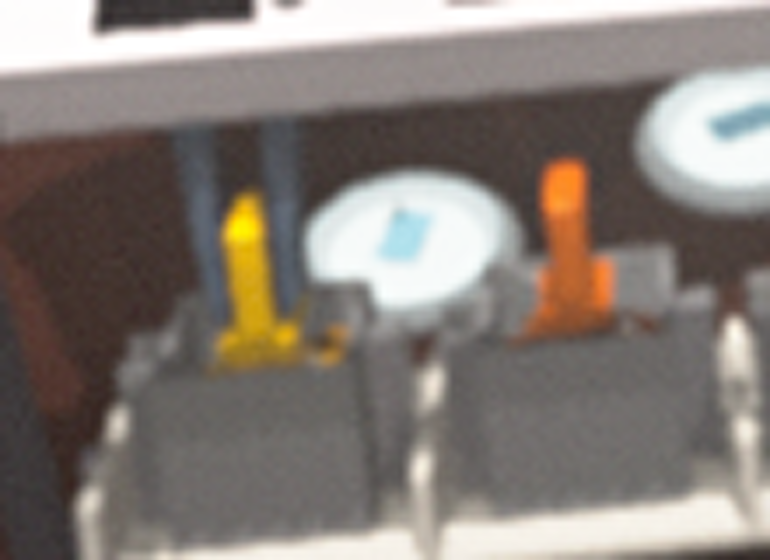

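View pics/topF.png

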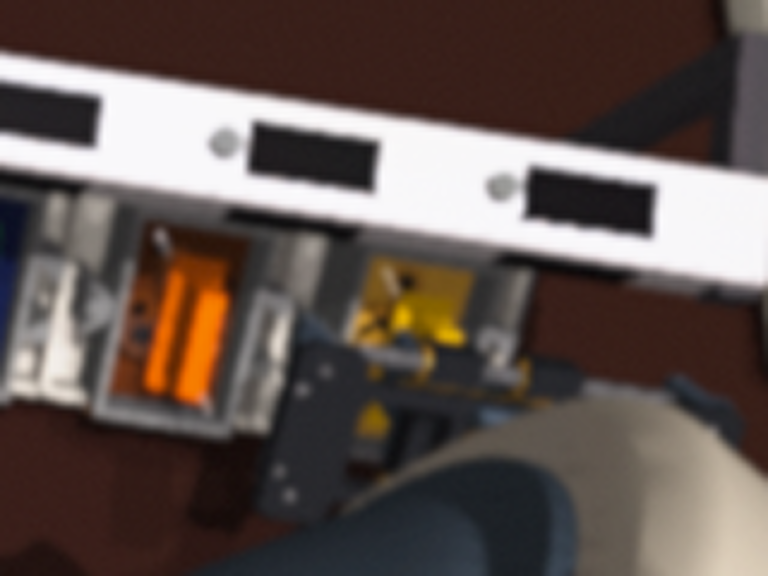

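```bash
python3 -m inch '{"linear": [[0.3,0,0.1],[0.3,0,0.1]], "spin": [0,0], "grip": [-1,-1]}' 8; python3 fb.py; python3 -m inch '{"linear": [[0,0,0],[0,0,0],[0,0,0],[0,0,0],[0,0,0]], "spin": [0,0,0,0,0], "grip": [-0.7,-0.6,-0.5,-0.4,-0.3]}'; python3 -m inch '{"linear": [[0,0,0],[0,0,0],[0,0,0]], "spin": [0,0,0], "grip": [-0.25,-0.25,-0.25]}'; python3 fb.py; python3 look2.py G
```

```text
time: 28.3
ee_pos: [0.5561, -0.2929, 0.112]
orientation: [[-0.861, 0.152, 0.485], [0.132, 0.988, -0.075], [-0.491, -0.001, -0.871]]
force: [5.6, 1.0, 6.3]
width: 0.0118
28.3 bayF [9.6306 1.8287 7.4461] T [ 0.5676 -1.7889  0.1141] [ 0.0006  0.0002 -0.0005] [ 0.275  -0.416   0.2272] 0.01183501356688426
time: 28.8
ee_pos: [0.5554, -0.2927, 0.1115]
orientation: [[-0.862, 0.152, 0.484], [0.132, 0.988, -0.075], [-0.49, -0.0, -0.872]]
force: [0.2, 1.2, -0.5]
width: 0.0312
time: 29.1
ee_pos: [0.5555, -0.2928, 0.1116]
orientation: [[-0.861, 0.152, 0.485], [0.132, 0.988, -0.075], [-0.49, -0.001, -0.872]]
force: [0.1, 0.5, -0.3]
width: 0.0343
29.1 bayF [1.9455 0.4433 3.7059] T [ 0.0816 -0.4558  0.017 ] [-0.0002  0.0002 -0.0007] [ 0.2854 -0.3578  0.2145] 0.0342709265998401
bin (0.05, 0.033, 0) [374. 538.]
bin (0.05, -0.033, 0) [172. 560.]
bin (0.05, 0.047, 0) [416. 533.]
bin (0.05, -0.047, 0) [129. 565.]
bin (0.05, 0.033, 0.06) [352. 369.]
bin (0.05, -0.033, 0.06) [147. 390.]
bay (0.08, 0.0505, 0) [421. 566.]
bay (0.08, -0.0505, 0) [105. 599.]
bay (0.08, 0.0505, 0.03) [410. 481.]
bay (0.08, -0.0505, 0.03) [ 92. 513.]
29.15 [-0.215   0.6372  0.1085] (array([-0.0002,  0.0002, -0.0007]), array([ 0.2859, -0.3585,  0.2075]))
```

View pics/z_G.png

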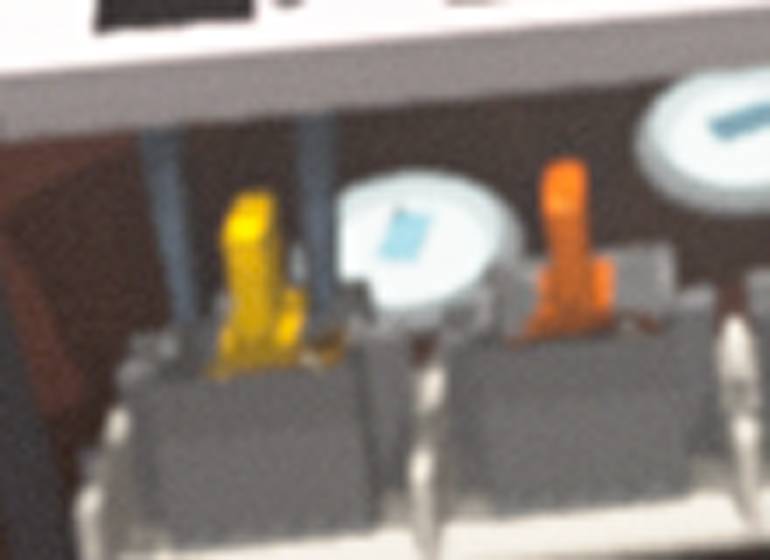

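```bash
python3 -m inch '{"linear": [[-2,0,5],[-6,1,14],[-13,2,28],[-21,3,46],[-31,5,67]], "spin": [0,0,0,0,0], "grip": [-0.25,-0.25,-0.25,-0.25,-0.25]}'; python3 -m inch '{"linear": [[-12,2,25],[-25,4,52],[-40,6,80],[-60,8,105],[-80,10,120]], "spin": [0,0,0,0,0], "grip": [-0.25,-0.25,-0.25,-0.25,-0.25]}'; python3 -m inch '{"linear": [[-20,15,10],[-40,40,15],[-60,70,15],[-75,95,15],[-80,110,15]], "spin": [0,0,0,0,0], "grip": [-0.25,-0.25,-0.25,-0.25,-0.25]}'; python3 - <<'E'
from h import *
snap('scene','sH.png'); snap('top','tH.png'); print(bot.read_state()['force'])
E
```

```text
time: 29.65
ee_pos: [0.5238, -0.2877, 0.1795]
orientation: [[-0.862, 0.152, 0.484], [0.132, 0.988, -0.075], [-0.49, -0.001, -0.872]]
force: [-0.0, -0.2, -0.2]
width: 0.0339
time: 30.15
ee_pos: [0.4436, -0.2778, 0.3011]
orientation: [[-0.861, 0.152, 0.485], [0.131, 0.988, -0.077], [-0.491, -0.003, -0.871]]
force: [0.5, -0.0, -0.4]
width: 0.0346
time: 30.65
ee_pos: [0.3627, -0.166, 0.3137]
orientation: [[-0.862, 0.153, 0.484], [0.133, 0.988, -0.076], [-0.49, -0.001, -0.872]]
force: [0.2, -0.8, 0.8]
width: 0.0343
[0.30743166 0.00063827 0.39788937]
```

View pics/sH.png

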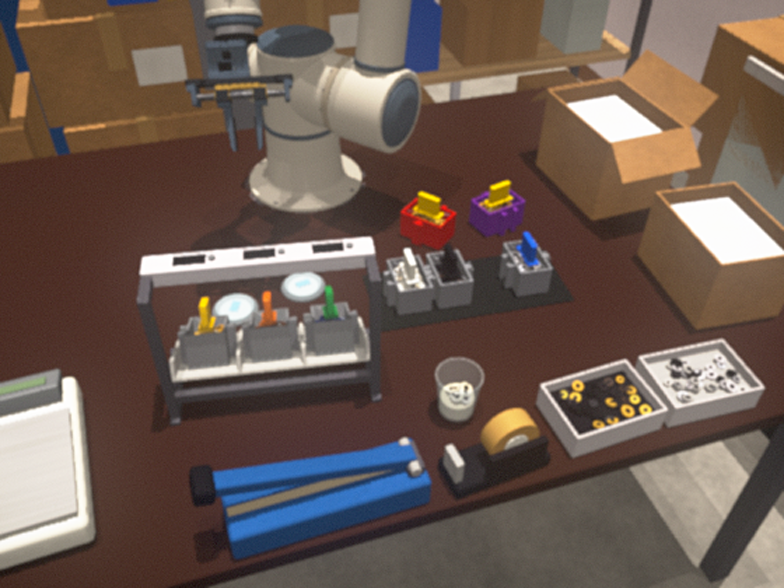

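View pics/tH.png

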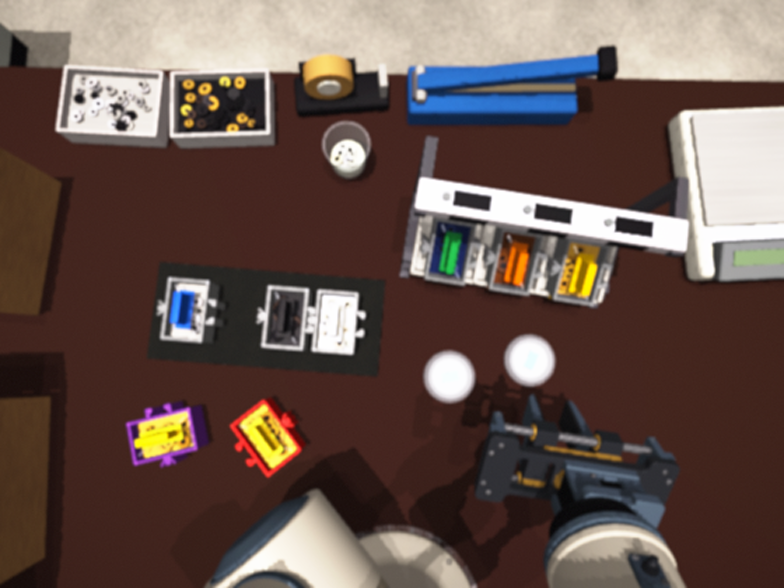

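```bash
python3 - <<'E'
from h import *
a=bot.read_camera('top'); s=bot.read_camera('scene'); a0=np.load('top0.npy'); s0=np.load('scene0.npy')
cv2.imwrite('pics/tI.png',cv2.resize(a[135:225,285:450,::-1],None,fx=4.7,fy=4.7,interpolation=cv2.INTER_CUBIC))
r=np.vstack([a0[185:270,105:275],a[185:270,105:275]]); cv2.imwrite('pics/rI.png',cv2.resize(r[:,:,::-1],None,fx=3.5,fy=3.5,interpolation=cv2.INTER_CUBIC))
g=lambda i:cv2.cvtColor(i,cv2.COLOR_RGB2GRAY).astype(np.float32)
for n,A,Bm,boxes in(('top',a0,a,{'white':(222,203,40,55),'black':(186,200,36,52),'silver':(112,195,42,52),'lids':(300,235,100,55),'cup':(227,85,40,45),'brown':(348,165,35,46),'navy':(302,158,38,44)}),('scene',s0,s,{'white':(272,175,32,52),'black':(307,174,30,48),'silver':(360,165,36,48),'cup':(308,253,40,50)})):
    for k,(x,y,w,h) in boxes.items():
        sh,resp=cv2.phaseCorrelate(g(A[y:y+h,x:x+w]),g(Bm[y:y+h,x:x+w]),cv2.createHanningWindow((w,h),cv2.CV_32F)); print(n,k,np.round(sh,2),round(resp,2))
print(bot.read_state()['time'])
E
```

```text
top white [-0.02  0.02] 0.99
top black [0.01 0.12] 0.91
top silver [0.5  0.06] 0.96
top lids [-0.12 -0.04] 0.77
top cup [-0.02  0.54] 0.99
top brown [-0.04  0.02] 0.9
top navy [0.1  0.45] 0.88
scene white [ 0.   -0.05] 0.92
scene black [-0.01  0.03] 0.94
scene silver [0.06 0.11] 0.77
scene cup [ 0.21 -0.  ] 0.88
30.85
```

View pics/tI.png

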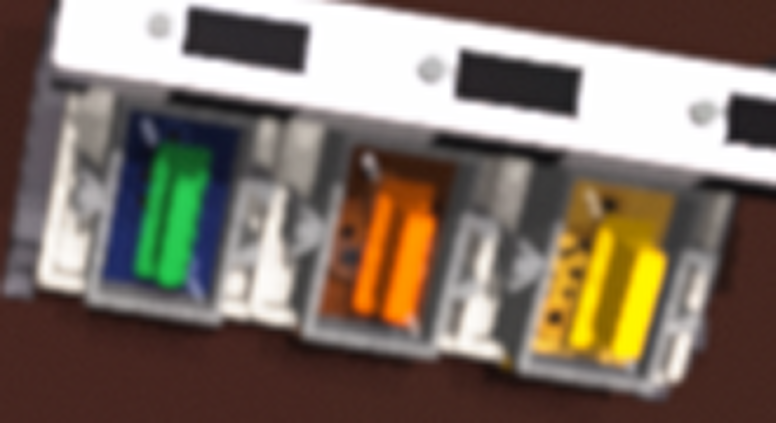

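View pics/rI.png

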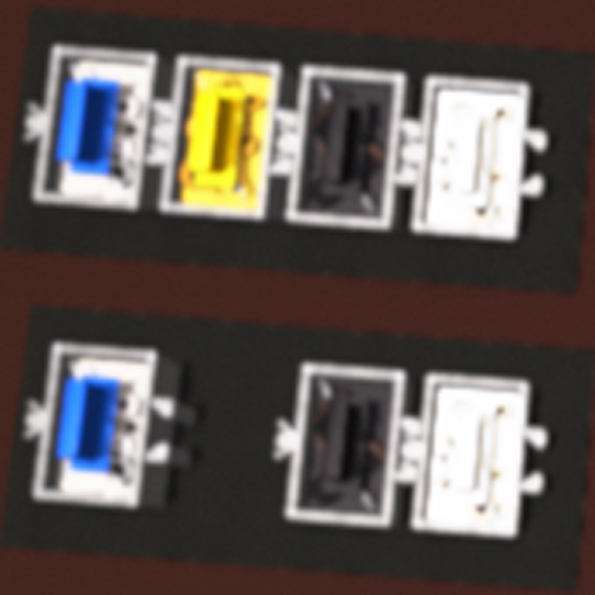

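```bash
python3 -c "
from rig import bot; print(bot.finish_job())"
```

```text
the job is handed in; nothing more can be done
None
```

The brass-button bin (yellow grip) is in the empty bay, home against the front lip and released. I handed the job in at about 31 s of the 54 s allowed; no verdict was reported.

**Lift:** The bin came straight up out of the row carrying only its own weight, about 4.5 N at the wrist.

**Tip:** The moves have no tilt command. I pushed the held bin gently past the arm's reach, where each push tilted the tool a little and the tilt stayed. It ended at about 25.5° by the robot's own readings, with almost no sideways roll.

**Place:** I lowered it along the slope's normal, in front of the beam. It touched down with a short peak of about 15 N. I then slid it about 11 mm down the slope until it stopped against the lip at about 11 N, and opened the gripper.

**Last checks:**
- The front edges of the three stand bins are in one line, and the gold bin reads within about 1 mm of the seat.
- The wrist force is near zero with the arm clear of everything.
- Comparing before and after pictures, the other bins, the cup and the lids show shifts of 0.5 pixel or less (about 1 mm), and the row looks unchanged in the close-up.

**Less clean:**
- An early test of the reach limit, with the gripper empty, drove in too fast and gave a wrist reading of about 115 N, just under the 120 N limit. Slower moves avoided it afterwards.
- The first part of the slide stuck and slipped a little, with about 9 N of drag and a few N sideways. I eased the pressure and it then ran smoothly.

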